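# Snap router hatches shut in the lever press and line the routers up on the mat

### The job

The routers lying on the right of the desk have their battery hatches set in but not yet snapped shut. Slide each one across the desk into the lever press, back against its fence with the hatch under the press foot, push the palm plate down to its stop so that the hatch snaps down level with the case, then slide the router on to the dark mat at the left, until all of them lie wholly on the mat, square to it, side by side with their long sides next to one another. Keep the routers flat on the desk, never push on a hatch with the gripper itself, and leave everything else where it lies.

Things in the scene. Friction and masses are not known exactly. Their poses are not given: they have to be found in the camera images.
- router1: white router lying back up, a slab 140 (x) x 92 (y) x 30 mm high, 0.28 to 0.46 kg, too wide to grasp. Starts on the right, nearest the press; may be absent; all are alike. Origin: centre of its underside. +x points to the hatch end, which starts away from the robot (yaw within 0.16 rad of the robot's axes); the strip of yellow sockets is at the -x end.
- hatch1: white hatch panel 40 (x) x 72 (y) mm in the back of router1, centred 45 mm from its centre along +x. Origin: centre of the panel's top. That is 35 to 36 mm above the router's origin when open (5 mm high), about 31 mm when shut. Sinks under about 12 N straight down and stays where it is pushed to. Only the press foot may push it.
- router2: white router lying back up, a slab 140 (x) x 92 (y) x 30 mm high, 0.28 to 0.46 kg, too wide to grasp. Starts on the right, mid-row; may be absent; all are alike. Origin: centre of its underside. +x points to the hatch end, which starts away from the robot (yaw within 0.16 rad of the robot's axes); the strip of yellow sockets is at the -x end.
- hatch2: white hatch panel 40 (x) x 72 (y) mm in the back of router2, centred 45 mm from its centre along +x. Origin: centre of the panel's top. That is 35 to 36 mm above the router's origin when open (5 mm high), about 31 mm when shut. Sinks under about 12 N straight down and stays where it is pushed to. Only the press foot may push it.
- router3: white router lying back up, a slab 140 (x) x 92 (y) x 30 mm high, 0.28 to 0.46 kg, too wide to grasp. Starts on the right, farthest right; may be absent; all are alike. Origin: centre of its underside. +x points to the hatch end, which starts away from the robot (yaw within 0.16 rad of the robot's axes); the strip of yellow sockets is at the -x end.
- hatch3: white hatch panel 40 (x) x 72 (y) mm in the back of router3, centred 45 mm from its centre along +x. Origin: centre of the panel's top. That is 35 to 36 mm above the router's origin when open (5 mm high), about 31 mm when shut. Sinks under about 12 N straight down and stays where it is pushed to. Only the press foot may push it.
- press: hand lever press fixed to the desk. Origin: on the desk, where a router's centre stands when its hatch end touches the fence and the foot is over mid-hatch. +x points away from the robot to fence and column, +y left to the mat; yaw within 0.08 rad. The steel bed is level with the desk and open at -x, -y and +y: routers slide in from right or front, out to the left.
- fence (a point): left end of the top edge of the press's aluminium fence: 18 mm high, face at press x = 70 mm, from press y = -150 to +15 mm; a lead-in slants away from y = -150 to x = 94, y = -190 mm. Column behind it: x = 100 to 205, y = -37 to +37 mm, 90 mm high. A router may stand 15 mm off in y or 8 mm short of the fence for the press. Pushed out off-centre and hard against the fence it can jam.
- palm (a point): centre of the top of the black palm plate (34 x 50 mm) at the robot-side end of the press lever, straight above the foot. Up: 94 mm above the desk, press x = 63 mm; down at the stop: 71 mm, x = 57 mm. Lever and plate reach to x = 40 mm and 25 mm either side of press y = 0; the foot (x = 42 to 66 mm, 36 mm wide in y) hangs 50 mm or more above the desk when up.
- lever (a joint): press lever, hinged about the press's y axis at x = 155 mm, 57 mm high: 0 when up (a spring returns it), 0.24 rad when the palm plate is down at its stop. Pushed at the palm plate it takes 2 to 5 N alone, up to 20 N while a hatch snaps in. At the stop the foot's underside is 31 mm above the desk, which leaves the hatch shut.
- mat: dark grey mat stuck to the desk at the left, 230 (x) x 340 (y) mm, 1 mm thick, no obstacle to sliding (a router's underside stays at desk height on it). Origin: its centre, on the desk; x the short side, y the long side; yaw within 0.12 rad of the robot's axes. Three routers fit side by side along y.
- adapter1: black plug-in power adapter 75 x 45 x 30 mm, beyond the routers; bystander, to be left alone. Origin: centre of its underside.
- adapter2: black plug-in power adapter 75 x 45 x 30 mm, beyond the mat; bystander, to be left alone. Origin: centre of its underside.
- mug: blue mug, 80 mm wide, 92 mm high, at the far right; bystander, to be left alone. Origin: centre of its underside.
- tape_roll: cardboard-coloured roll of tape, 104 mm wide, 48 mm high, at the far left; bystander, to be left alone. Origin: centre of its underside.
- screwdriver: screwdriver, 200 mm long, lying beyond the press; bystander, to be left alone. Origin: centre of its underside.
- battery: flat grey battery pack 90 x 55 x 12 mm, lying right of the press column; bystander, to be left alone. Origin: centre of its underside.
- air_can: white compressed-air can, 54 mm wide, 150 mm high, at the back; bystander, to be left alone. Origin: centre of its underside.
There are look-alikes about, which are no part of the job. Leave any orange or red look-alike of the router3 alone.

How it is judged:
By the outcome, as a careful person would: the job done as asked, in the order asked, and still so for the second after the job is handed in, with the robot touching nothing.
Of router1, router2, router3 only 2 to 3 are there at a start; the rules pass over those that are not, and their reading is None.
At some moment in a run one of router1, router2, router3 may be knocked a few centimetres aside while the robot is not near it.
It also fails if it takes over 210 s, if anything falls off the work surface, if the arm or the gripper's body presses on something with over 40 N, if the wrist force passes 120 N, or if a joint passes its speed limit or range.

### The arm

A 6-joint arm with a two-finger parallel gripper is mounted at the origin on the work surface. World frame = base frame: x ahead of the robot, y to its left, z up, the work surface at z = 0. Lengths are in m, angles in rad, forces in N, time in s.
With the tool pointing down it reaches from about 0.35 to 0.85 m from the base axis. Payload 8.1 kg.
Tool frame: the origin (TCP) lies at the very end of the fingers, on their centre line; the grasp point (between the pads) lies 19 mm behind it (robot.pinch_z is the distance from the TCP to the grasp point, in m); x points along the fingers, z is the direction in which the jaws open and shut, and the axes are right-handed (so a half turn about x gives the same grasp; the last joint's range is limited). The gripper opens to 93 mm and grips with 3 to 60 N. Pads are 15 mm wide; open, the fingers measure 128 mm over their backs; the gripper's body (75 mm by 188 mm) begins 65 mm behind the grasp point.
Start: joints at [-1.311, 0.13, 1.488, -0, 1.523, -0.085], TCP at [0.203, -0.565, 0.219] pointing down, gripper open.
Joint ranges: [-2.96, 2.96], [-0.89, 2.26], [0.02, 2.5], [-1.34, 4.48], [0, 2.73], [-2.66, 2.66]. Speed limits (rad/s): [2.39, 2.39, 2.79, 3.14, 3.14, 3.14].

### API

Orientations are given as a rotation vector (axis times angle).
In Python, from plant import robot, optics, ticket gives the robot as it stands.
- The arm moves only by the tool jog_arm, never from a script. Its argument "targets" is a list of rows, each a list of 7 numbers: the shift along the tool's x, y, z in cm, then the turn, a rotation vector about the tool's x, y, z in degrees, then the closure, from 0 (fully open) to 1 (shut). In form: [[dx, dy, dz, ax, ay, az, grip], ...]. A call has 1 to 5 rows; each row is the pose to reach, as a shift and turn from the pose measured when the call began, along the tool's axes at that moment; what a row does not reach only later rows make up. A row lasts 1/8 s, in which the tool goes at most 62.5 mm and 10.7 degrees, less where a joint would pass 70% of its speed; a pose out of reach is approached as far as the arm can. A call with a gripper value outside its range is refused whole. The fingers move at their own pace and stop on an object; "squeeze" is the grip in N (left out, the last holds). Time passes only in rows, so rows that repeat a pose let the fingers close. It gives the time, the measured TCP pose, the force and the opening at its end, in the units of the state.
- robot.read_state(): the state, without advancing time (a new reading comes with each control period).
- optics.read_camera(name): name is "side" or "top" or "wrist"; returns a dict with "frame" (384x512x3 uint8, red, green, blue), "vertical_fov" (degrees; the focal length in pixels is half the picture's height over the tangent of half this angle, whatever the lens; pixels are square), "cx", "cy" (the principal point, pixels), "R" (3x3) and "t" (3): a world point X has camera coordinates R X + t. Camera axes: x right, y down, z forward; pixel columns grow to the right and rows downward; lengths in m; the calibration is good to about 2 mm. The wrist camera is an equidistant fisheye: a pixel r from the principal point sees the ray r / f radians off the axis. A picture is of the moment at which its call begins. There is no depth.
- ticket.close_job(): hands the job in, once; it reports no verdict.
The state is a dict: "t": time; "q": joint angles; "dq": joint speeds; "joint_torque": joint torques, N m; "tool_pos": TCP position; "orientation": TCP orientation; "force": force on the tool from outside, world axes, zero at the start; "wrist_torque": the same for the moment, N m; "opening": finger opening in m.
Only numpy, scipy, OpenCV 4.12 (cv2) and the standard library are available. Lean on these libraries where they do the work, as an engineer would, in place of code of your own. Each camera call takes 0.05 s, during which the arm holds its last target.

## Working session

There is one attempt and no reset: what is moved stays moved. The work goes in short steps, Python scripts to look and compute and a tool call to move; the robot and the scene stay as the last step left them, time stands still between calls to the robot, and variables do not carry over. Pictures are saved under pics/ and viewed, and the job is handed in when it is done.

Besides the shell and the picture viewer there is one more tool, called after "Call:" in YAML: its name, and indented under it one key for each argument. jog_arm: Moves the arm, as the interface text tells. Its arguments: {"type":"object","properties":{"targets":{"type":"array"},"squeeze":{"type":"number"}},"required":["targets"]}

```bash
ls; mkdir -p pics; python3 - <<'E'
from plant import robot, optics
import cv2
s=robot.read_state(); print(s)
for n in ("top","side","wrist"):
    c=optics.read_camera(n); cv2.imwrite(f"pics/{n}0.png",cv2.resize(c["frame"][:,:,::-1],(800,600),interpolation=cv2.INTER_CUBIC)); print(n,c["vertical_fov"],c["cx"],c["cy"],c["R"],c["t"])
E
```

```text
pics
{'t': 0.0, 'q': array([-1.31139486e+00,  1.31160797e-01,  1.48927711e+00, -1.94256587e-05,
        1.52299659e+00, -8.53914549e-02]), 'dq': array([3.68662951e-04, 1.00374644e-03, 4.96966524e-05, 1.86477854e-03,
       9.95756742e-04, 4.79509371e-04]), 'joint_torque': array([-7.60952280e-04, -5.59836459e+01, -4.91768754e+01,  7.67340674e-02,
        3.49327130e-02, -1.42494864e-04]), 'tool_pos': array([ 0.20267305, -0.5641267 ,  0.21758886]), 'orientation': array([ 0.95273149,  1.35427666, -0.9507969 ]), 'force': array([0.11323372, 0.35379337, 0.25037617]), 'wrist_torque': array([-0.00092422, -0.02065831, -0.03746425]), 'opening': 0.09322322633431793}
top 49.823274854786746 256.6712317724682 198.53653819437184 [[ 0.00287714 -0.99995597 -0.00893168]
 [-0.996955   -0.00217226 -0.0779487 ]
 [ 0.07792586  0.00912876 -0.99691736]] [-0.05396026  0.53585401  1.374354  ]
side 50.84901304396918 257.6573004014117 195.27375468778607 [[-0.98028724 -0.19650032  0.02060457]
 [-0.13306879  0.57953805 -0.80400768]
 [ 0.14604663 -0.79090029 -0.59426182]] [0.49005052 0.1721602  1.25212516]
wrist 65.70646984690485 253.7358573110463 193.01344679240802 [[ 0.33586145 -0.94191005 -0.00159607]
 [-0.90270842 -0.32236599  0.28495205]
 [-0.26891371 -0.09426362 -0.95854044]] [-0.59888783 -0.03222298  0.39245972]
```

View pics/top0.png

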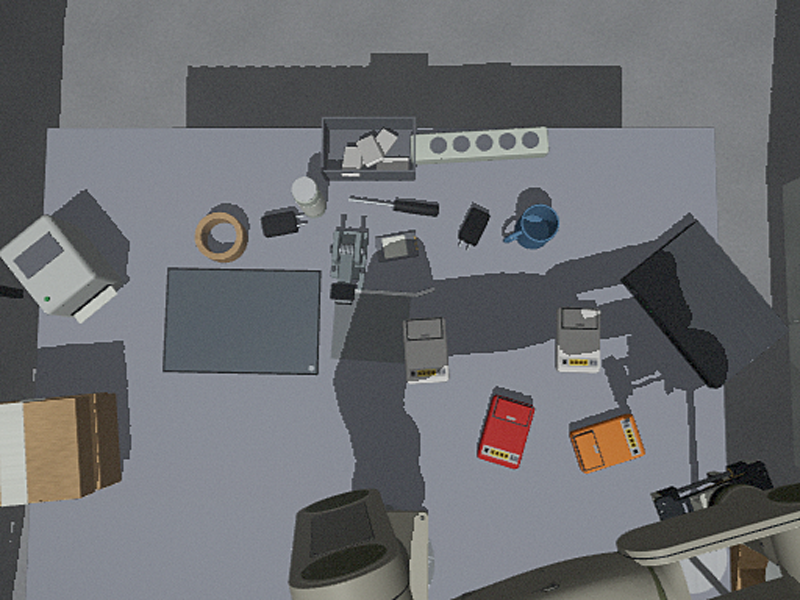

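View pics/side0.png

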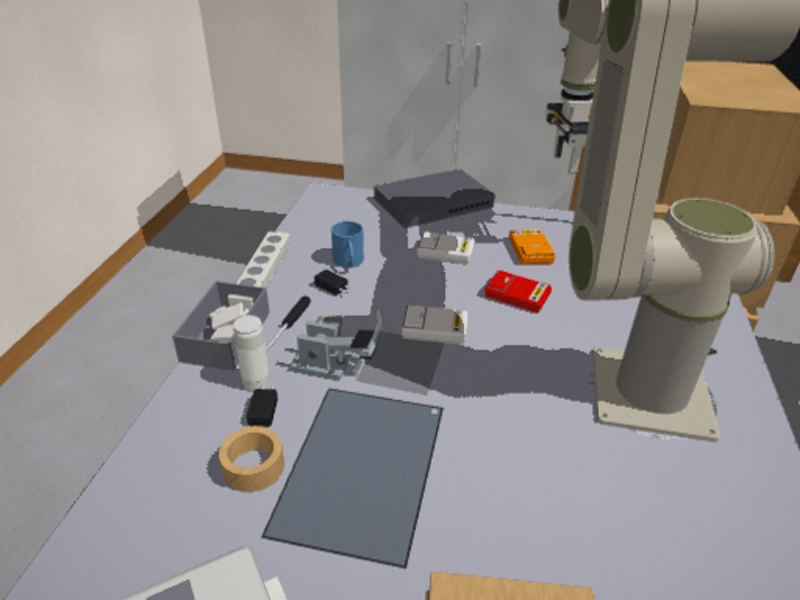

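View pics/wrist0.png

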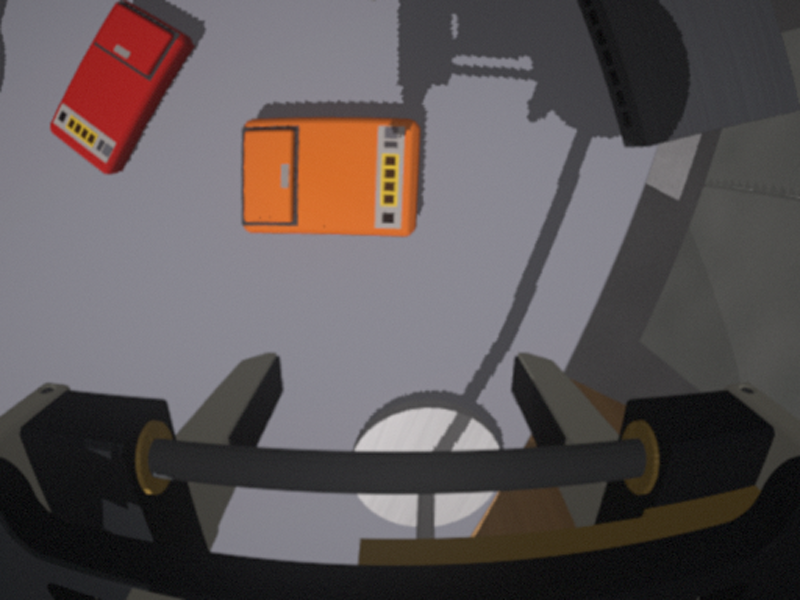

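Candidates in the top view (800-px image): the white slab at (426,350), the white slab at (579,340), the red look-alike at (506,430) and the orange look-alike at (607,440). By the description I choose the two white ones; a third router seems to be absent. Next I'll check with close crops and measure.

```bash
cat > h.py <<'E'
import numpy as np, cv2
from scipy.spatial.transform import Rotation as Ro
from plant import robot, optics
def f(c): return c["frame"].shape[0]/2/np.tan(np.radians(c["vertical_fov"])/2)
def ray(c,p,name):
    d=(np.array(p,float)-[c["cx"],c["cy"]])/f(c)
    if name=="wrist":
        r=np.hypot(*d); v=np.array([d[0]/r*np.sin(r),d[1]/r*np.sin(r),np.cos(r)]) if r>1e-9 else np.array([0,0,1.])
    else: v=np.array([d[0],d[1],1])
    R=np.array(c["R"]); return -R.T@c["t"], R.T@v
def toplane(c,p,z,name="top"):
    o,d=ray(c,p,name); return o+d*(z-o[2])/d[2]
def proj(c,X,name="top"):
    v=np.array(c["R"])@np.array(X,float)+c["t"]
    if name=="wrist":
        r=np.hypot(v[0],v[1]); th=np.arctan2(r,v[2]); d=v[:2]/r*th
    else: d=v[:2]/v[2]
    return d*f(c)+[c["cx"],c["cy"]]
def crop(c,x0,y0,x1,y1,path,k=None):
    im=c["frame"][y0:y1,x0:x1,::-1]; k=k or min(800/(x1-x0),600/(y1-y0)); k=int(k)
    im=cv2.resize(im,None,fx=k,fy=k,interpolation=cv2.INTER_CUBIC); 
    im=np.clip(im.astype(float)*1.5,0,255).astype(np.uint8)
    for u in range((x0+19)//20*20,x1,20): cv2.putText(im,str(u),((u-x0)*k,10),0,.35,(0,255,255),1); cv2.line(im,((u-x0)*k,12),((u-x0)*k,18),(0,255,255),1)
    for v in range((y0+19)//20*20,y1,20): cv2.putText(im,str(v),(0,(v-y0)*k),0,.35,(0,255,255),1); cv2.line(im,(24,(v-y0)*k),(30,(v-y0)*k),(0,255,255),1)
    cv2.imwrite(path,im)
def totool(dw):  # world vector -> tool axes (cm)
    s=robot.read_state(); return Ro.from_rotvec(s["orientation"]).inv().apply(dw)*100
def plan(pos,R):
    s=robot.read_state(); R0=Ro.from_rotvec(s["orientation"])
    return R0.inv().apply(np.array(pos)-s["tool_pos"])*100, np.degrees((R0.inv()*R).as_rotvec())
def down(yaw): # tool x down, jaw axis z along horizontal direction yaw
    z=np.array([np.cos(yaw),np.sin(yaw),0]); x=np.array([0,0,-1.]); y=np.cross(z,x)
    return Ro.from_matrix(np.c_[x,y,z])
E
python3 - <<'E'
from h import *
c=optics.read_camera("top")
crop(c,205,130,305,255,"pics/c1.png"); crop(c,340,180,400,250,"pics/c2.png"); crop(c,95,160,215,250,"pics/c3.png")
fr=c["frame"].astype(float)
m=((fr[...,0]>fr[...,2]*0.985)&(fr[...,0]<fr[...,2]*1.2)).astype(np.uint8)*255
m[:, :250]=0; m[:180]=0; m[255:]=0
cs,_=cv2.findContours(cv2.morphologyEx(m,cv2.MORPH_CLOSE,np.ones((5,5))),0,2)
for k in cs:
    if cv2.contourArea(k)>200: print(cv2.contourArea(k),cv2.minAreaRect(k))
s=robot.read_state(); R0=Ro.from_rotvec(s["orientation"]); print(R0.as_matrix())
w=optics.read_camera("wrist"); print("wristcam in tool",R0.inv().apply(-np.array(w["R"]).T@w["t"]-s["tool_pos"]))
E
```

```text
1082.5 ((268.3587951660156, 222.16468811035156), (45.48102569580078, 34.74351501464844), 85.60128784179688)
1088.0 ((369.51275634765625, 217.02737426757812), (28.043813705444336, 41.633445739746094), 1.548157811164856)
1628.5 ((487.5, 217.0), (74.0, 47.0), 90.0)
932.0 ((436.1803283691406, 207.51641845703125), (85.78472137451172, 24.455047607421875), 50.19443130493164)
[[-2.95047285e-04  9.41132357e-01  3.38038162e-01]
 [ 1.09668013e-03  3.38038278e-01 -9.41131723e-01]
 [-9.99999355e-01  9.30413752e-05 -1.13185843e-03]]
wristcam in tool [-1.66705794e-01  7.95432920e-02 -7.57939199e-05]
```

View pics/c1.png

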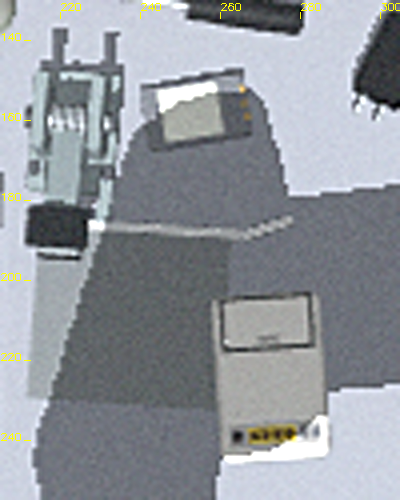

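View pics/c2.png

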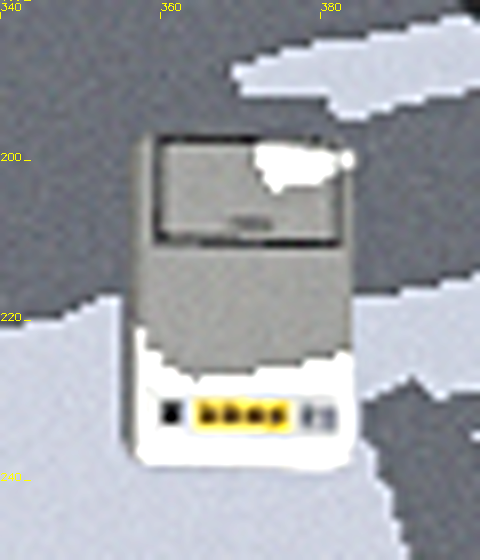

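View pics/c3.png

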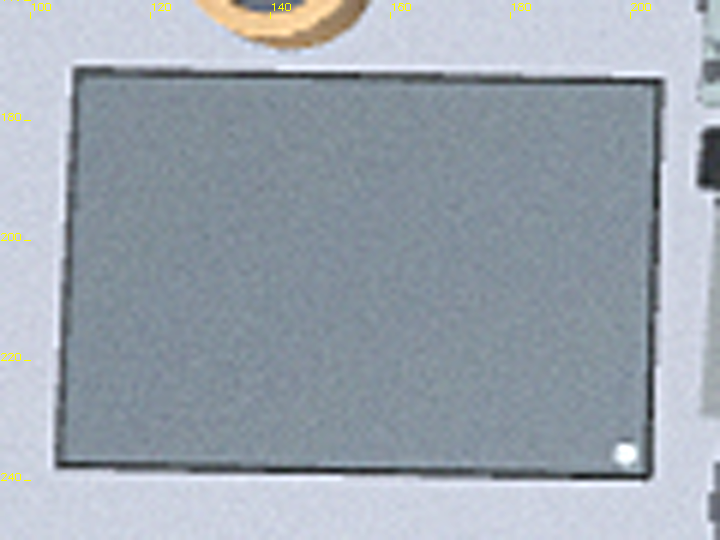

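Both picks match: white cases with yellow sockets towards the robot and the hatch away from it (top-view pixels (272,224) and (371,217)). The fence line runs (227,187)–(265,189) and the mat corners are (107,172), (205,173), (203,239) and (105,237).

```bash
python3 - <<'E'
from h import *
c=optics.read_camera("top"); print("cam",-np.array(c["R"]).T@c["t"])
def quad(n,ps,z):
    P=np.array([toplane(c,p,z)[:2] for p in ps]); TL,TR,BR,BL=P
    print(n,P.round(4).tolist(),"ctr",P.mean(0).round(4),"yawL",np.arctan2(*(TL-BL)[::-1]).round(3),"yawR",np.arctan2(*(TR-BR)[::-1]).round(3),"yawT",np.arctan2(*(TL-TR)[::-1]).round(3)-1.571,"len",np.linalg.norm(TL-BL).round(3),np.linalg.norm(TL-TR).round(3))
quad("r1",[(258,205),(285,203.3),(287,242.5),(260.3,244.5)],.03)
quad("r3",[(358.7,197),(384,198),(384,238),(357.3,237.5)],.03)
quad("mat",[(107.5,171.6),(205.2,173.2),(203.3,239.2),(104.8,237.3)],.001)
for n,p,z in [("fcorner",(265,189.2),.018),("fmid",(230,187),.018),("lead",(277.5,184.5),.018),("palm",(219.2,186.3),.094),("bedBL",(212,228.7),0),("bedBmid",(255,232.3),0)]: print(n,toplane(c,p,z).round(4))
E
```

```text
cam [ 0.42727987 -0.06534002  1.41140453]
r1 [[0.5136, -0.0572], [0.5195, -0.1475], [0.389, -0.1539], [0.3821, -0.0652]] ctr [ 0.451 -0.106] yawL 0.061 yawR 0.048 yawT 0.06499999999999995 len 0.132 0.091
r3 [[0.5412, -0.394], [0.538, -0.4784], [0.4048, -0.4755], [0.4062, -0.3872]] ctr [ 0.4726 -0.4338] yawL -0.051 yawR -0.021 yawT -0.038000000000000034 len 0.135 0.084
mat [[0.6296, 0.4626], [0.6246, 0.125], [0.3985, 0.1286], [0.4039, 0.4649]] ctr [0.5142 0.2953] yawL -0.01 yawR -0.016 yawT -0.014999999999999902 len 0.226 0.338
fcorner [ 0.568  -0.0807  0.018 ]
fmid [0.5752 0.038  0.018 ]
lead [ 0.5841 -0.123   0.018 ]
palm [0.5694 0.067  0.094 ]
bedBL [0.4341 0.0996 0.    ]
bedBmid [ 0.4223 -0.0471  0.    ]
```

```bash
cat >> h.py <<'E'
def go(x,y,z,yaw):
    a,b=plan([x,y,z],down(yaw)); print("shift cm",a.round(2),"turn",b.round(1))
E
python3 -c "
from h import *
go(.40,-.20,.22,-.06)"
```

```text
shift cm [ -0.15  30.88 -27.64] turn [-66.8  -0.   -0. ]
```

Call:
jog_arm:
  targets:
    - [0,4.4,-4,-9.5,0,0,0]
    - [0,8.8,-8,-19,0,0,0]
    - [0,13.2,-12,-28.5,0,0,0]
    - [0,17.6,-16,-38,0,0,0]
    - [0,22,-20,-47.5,0,0,0]

```text
t: 0.92
tool_pos: [0.3428, -0.3002, 0.2185]
orientation: [0.308, 1.549, -0.307]
force: [1.4, 0.2, 0.3]
opening: 0.0927
```

```bash
python3 -c "
from h import *
go(.40,-.20,.22,-.06)"
```

```text
shift cm [-0.14 11.44  1.46] turn [-19.   0.  -0.]
```

Call:
jog_arm:
  targets:
    - [0,5.7,0.7,-9.5,0,0,0]
    - [0,11.4,1.5,-19,0,0,0]
    - [0,11.4,1.5,-19,0,0,0]

```text
t: 1.3
tool_pos: [0.4018, -0.1973, 0.2188]
orientation: [0.042, 1.569, -0.041]
force: [-0.0, -0.0, -0.5]
opening: 0.0928
```

```bash
python3 - <<'E'
from h import *
c=optics.read_camera("wrist"); crop(c,0,0,512,384,"pics/w1.png",1); cv2.imwrite("pics/w1.png",cv2.resize(c["frame"][...,::-1],(800,600)))
np.save("w1.npy",c["frame"]); s=robot.read_state(); print(s["tool_pos"],s["t"])
for n,X in [("r1",(.451,-.106,.03)),("palm",(.5694,.067,.094)),("fc",(.568,-.0807,.018)),("mat",(.3985,.1286,0))]: print(n,proj(c,X,"wrist")*800/512)
E
```

```text
[ 0.40089936 -0.19915093  0.21872202] 1.35
r1 [454.80733556 149.57867338]
palm [612.98086211 -78.94368109]
fc [590.56736355 120.59668196]
mat [372.05895532 -95.63856945]
```

View pics/w1.png

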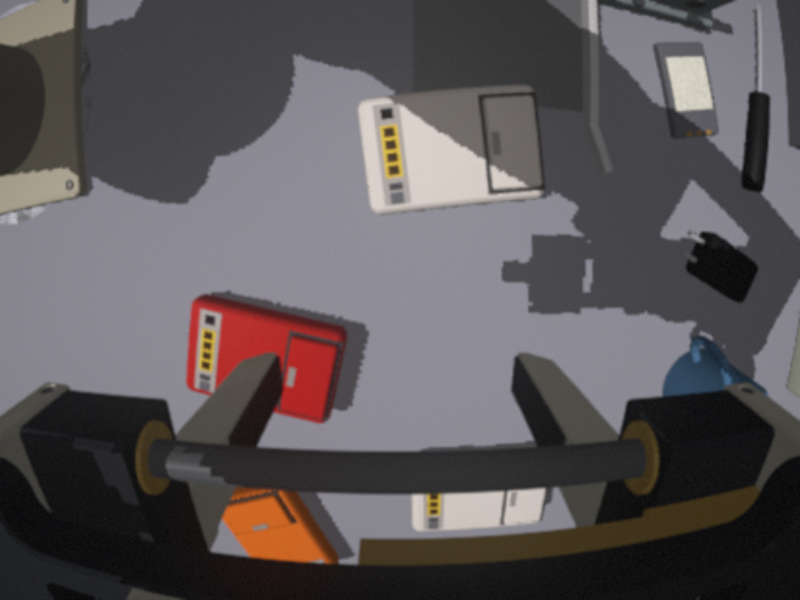

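The wrist view shows router1's case at about (455,148), sockets left and hatch right. The fence is at (590,0–120) and the lead-in ends at (607,170).

```bash
python3 - <<'E'
from h import *
c=optics.read_camera("wrist"); crop(c,220,40,360,145,"pics/w2.png"); crop(c,350,0,460,120,"pics/w3.png")
E
```

```text
(no output)
```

View pics/w2.png

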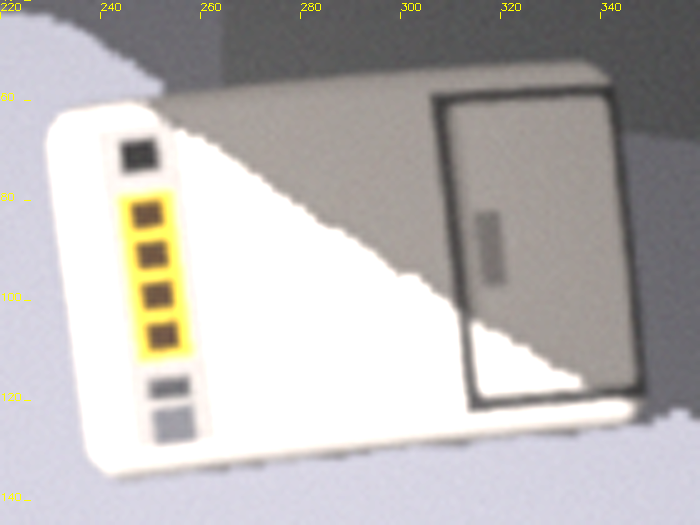

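View pics/w3.png

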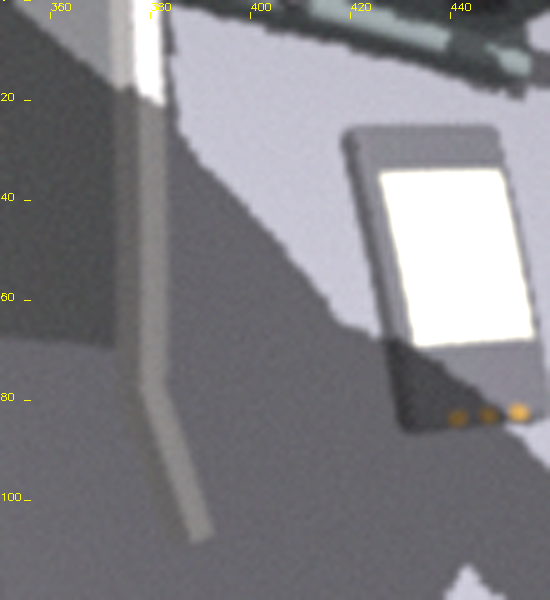

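```bash
cat >> h.py <<'E'
def rect(c,name,ps,z): # ps in order: -x+y, +x+y, +x-y, -x-y corners
    P=np.array([toplane(c,p,z,name)[:2] for p in ps]); a,b,d,e=P
    u=(b-a)+(d-e); yaw=np.arctan2(u[1],u[0]); v=(a-e)+(b-d)
    print("ctr",P.mean(0).round(4),"yaw %.3f yaw(short) %.3f"%(yaw,np.arctan2(-v[0],v[1])),"L %.3f W %.3f"%(np.linalg.norm(u)/2,np.linalg.norm(v)/2)); return P.mean(0),yaw
E
python3 - <<'E'
from h import *
c=optics.read_camera("wrist")
rect(c,"wrist",[(229.5,61),(342,53),(348.5,124),(238,134.5)],.03)
p,y=rect(c,"wrist",[(307.4,59),(342.6,57.6),(348.6,118.6),(315,121.4)],.035); print("via hatch",p-.045*np.array([np.cos(y),np.sin(y)]))
for p in [(377.4,0),(377.8,40),(378.4,76),(388.6,108)]: print(toplane(c,p,.018,"wrist").round(4))
E
```

```text
ctr [ 0.45   -0.1047] yaw 0.049 yaw(short) 0.048 L 0.136 W 0.089
ctr [ 0.4952 -0.1024] yaw 0.055 yaw(short) 0.064 L 0.043 W 0.075
via hatch [ 0.45028253 -0.10493118]
[0.5759 0.0226 0.018 ]
[ 0.5703 -0.035   0.018 ]
[ 0.5677 -0.0835  0.018 ]
[ 0.5812 -0.1253  0.018 ]
```

```bash
python3 -c "
from h import *
go(.452,-.19,.10,.053);go(.452,-.19,.02,.053)"
```

```text
shift cm [11.86  1.43  5.12] turn [-6.6  0.   0. ]
shift cm [19.86  1.43  5.12] turn [-6.6  0.   0. ]
```

Call:
jog_arm:
  targets:
    - [4,1.4,5.1,-6.6,0,0,0]
    - [9,1.4,5.1,-6.6,0,0,0]
    - [14,1.4,5.1,-6.6,0,0,0]
    - [18,1.4,5.1,-6.6,0,0,0]
    - [19.9,1.4,5.1,-6.6,0,0,0]

```text
t: 2.08
tool_pos: [0.4491, -0.1912, 0.0165]
orientation: [-0.038, 1.574, 0.04]
force: [0.1, -0.0, -0.4]
opening: 0.0929
```

```bash
python3 - <<'E'
from h import *
s=robot.read_state(); print(s["tool_pos"],s["t"],s["force"])
go(.452,-.158,.02,.053)
go(.4744,.0211,.02,-.068)
c=optics.read_camera("wrist"); crop(c,0,0,512,384,"pics/w4.png")
E
```

```text
[ 0.44907834 -0.19120126  0.01653754] 2.075 [ 0.11665541 -0.00972065 -0.41771443]
shift cm [-0.34  3.3   0.46] turn [-0.2 -0.2 -0.1]
shift cm [-0.32 21.08  3.58] turn [ 6.7 -0.2 -0.1]
```

View pics/w4.png

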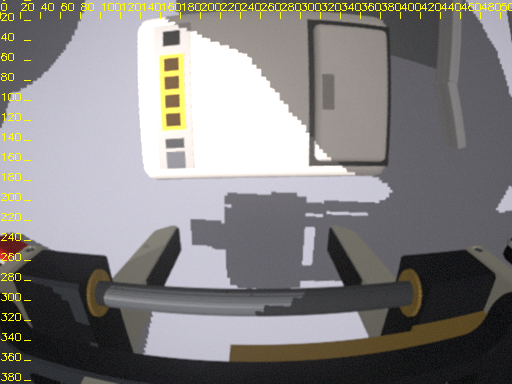

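Call:
jog_arm:
  targets:
    - [-0.3,1.5,0.3,0,0,0,0]
    - [-0.3,3,0.5,0,0,0,0]
    - [-0.3,4.5,0.7,0.5,0,0,0]
    - [-0.3,6.3,1.0,1.2,0,0,0]
    - [-0.3,8.2,1.4,2,0,0,0]

```text
t: 2.75
tool_pos: [0.4591, -0.1074, 0.0196]
orientation: [-0.01, 1.574, 0.012]
force: [-0.3, -1.2, -1.3]
opening: 0.0932
```

```bash
python3 - <<'E'
from h import *
go(.4744,.0211,.02,-.068)
s=robot.read_state(); print(s["force"])
c=optics.read_camera("wrist"); crop(c,0,0,512,384,"pics/w5.png")
c=optics.read_camera("top"); crop(c,205,130,305,255,"pics/c5.png")
E
```

```text
shift cm [-0.03 12.83  1.72] turn [ 4.7 -0.2 -0.1]
[-0.30156522 -1.16127508 -1.26118826]
```

View pics/w5.png

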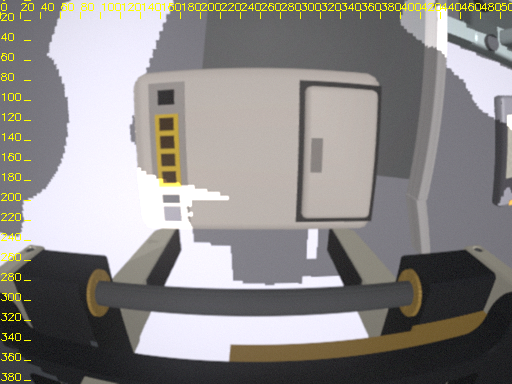

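View pics/c5.png

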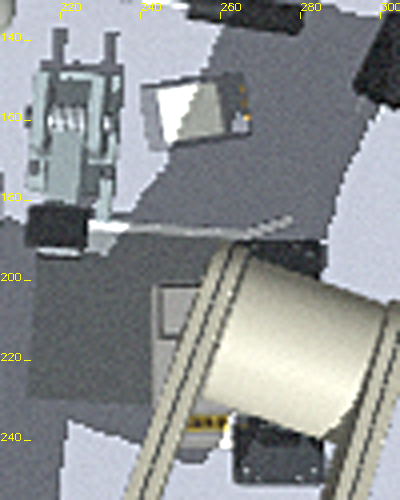

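Call:
jog_arm:
  targets:
    - [0,2.2,0.3,0.9,0,0,0]
    - [0,4.4,0.6,1.8,0,0,0]
    - [0,6.6,0.9,2.7,0,0,0]
    - [0,8.6,1.2,3.6,0,0,0]
    - [0,10.4,1.4,4.5,0,0,0]

```text
t: 3.48
tool_pos: [0.4722, -0.0022, 0.0207]
orientation: [0.05, 1.572, -0.048]
force: [-0.4, -1.5, 0.1]
opening: 0.093
```

```bash
python3 - <<'E'
from h import *
go(.4744,.0211,.02,-.068)
s=robot.read_state(); print(s["force"])
c=optics.read_camera("wrist"); crop(c,0,0,512,384,"pics/w6.png")
E
```

```text
shift cm [0.07 2.34 0.07] turn [ 0.3 -0.1 -0.1]
[-0.37780652 -1.46017738  0.09674843]
```

View pics/w6.png

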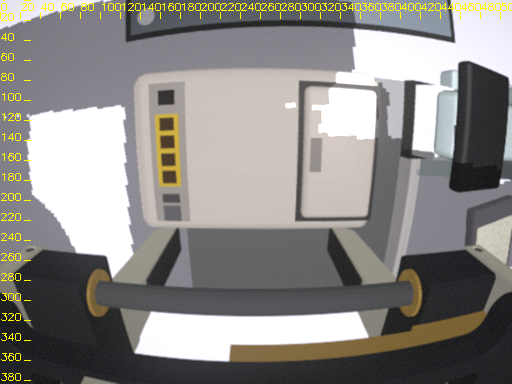

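Call:
jog_arm:
  targets:
    - [0,1,0,0,0,0,0]
    - [0,1.8,0,0.2,0,0,0]
    - [0,2.3,0.1,0.3,0,0,0]
    - [0,2.3,0.1,0.3,0,0,0]

```text
t: 4.03
tool_pos: [0.475, 0.0227, 0.0209]
orientation: [0.055, 1.571, -0.051]
force: [0.2, -0.9, 0.7]
opening: 0.0931
```

```bash
python3 - <<'E'
from h import *
s=robot.read_state(); print(s["force"],s["tool_pos"])
c=optics.read_camera("wrist"); crop(c,0,0,512,384,"pics/w7.png")
E
```

```text
[ 0.18394351 -0.92424185  0.73126348] [0.47503337 0.02269901 0.02089415]
```

View pics/w7.png

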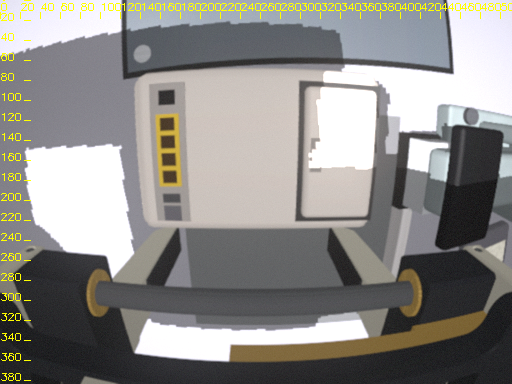

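```bash
python3 - <<'E'
from h import *
c=optics.read_camera("wrist")
rect(c,"wrist",[(136,78),(377,83),(378,224),(142,228)],.03)
rect(c,"wrist",[(302,83),(377,86),(370,219),(297,219)],.0355)
rect(c,"wrist",[(453,126),(502,130),(488,241),(437,249)],.094)
E
```

```text
ctr [0.4814 0.0768] yaw -0.070 yaw(short) -0.043 L 0.138 W 0.085
ctr [0.5238 0.0754] yaw -0.063 yaw(short) -0.061 L 0.042 W 0.074
ctr [0.5671 0.0694] yaw -0.027 yaw(short) -0.011 L 0.030 W 0.049
```

Call:
jog_arm:
  targets:
    - [0,-4,0,0,0,0,0.46]
    - [-5,-6,-3,8,0,0,0.46]
    - [-10,-6,-6,18,0,0,0.46]
    - [-11,-4,-9,28,0,0,0.46]
    - [-11,0,-12,38,0,0,0.46]

```text
t: 4.75
tool_pos: [0.3558, 0.0297, 0.1322]
orientation: [0.579, 1.493, -0.573]
force: [-0.9, 1.1, 0.7]
opening: 0.0515
```

```bash
python3 -c "
from h import *
go(.365,.084,.12,-1.639)"
```

```text
shift cm [ 1.24  4.64 -2.97] turn [51.7 -0.2 -0.2]
```

Call:
jog_arm:
  targets:
    - [0,1,-0.6,10.3,0,0,0.46]
    - [0,2,-1.2,20.6,0,0,0.46]
    - [0.5,3,-2,31,0,0,0.46]
    - [1,4,-2.5,41.3,0,0,0.46]
    - [1.2,4.6,-3,51.7,0,0,0.46]

```text
t: 5.38
tool_pos: [0.3641, 0.0845, 0.1198]
orientation: [1.267, 1.176, -1.261]
force: [-0.2, 0.3, -0.4]
opening: 0.0501
```

```bash
python3 - <<'E'
from h import *
go(.365,.084,.02,-1.639)
c=optics.read_camera("wrist"); cv2.imwrite("pics/w8.png",cv2.resize(c["frame"][...,::-1],(800,600)))
E
```

```text
shift cm [9.97 0.09 0.08] turn [-0.3 -0.2 -0. ]
```

View pics/w8.png

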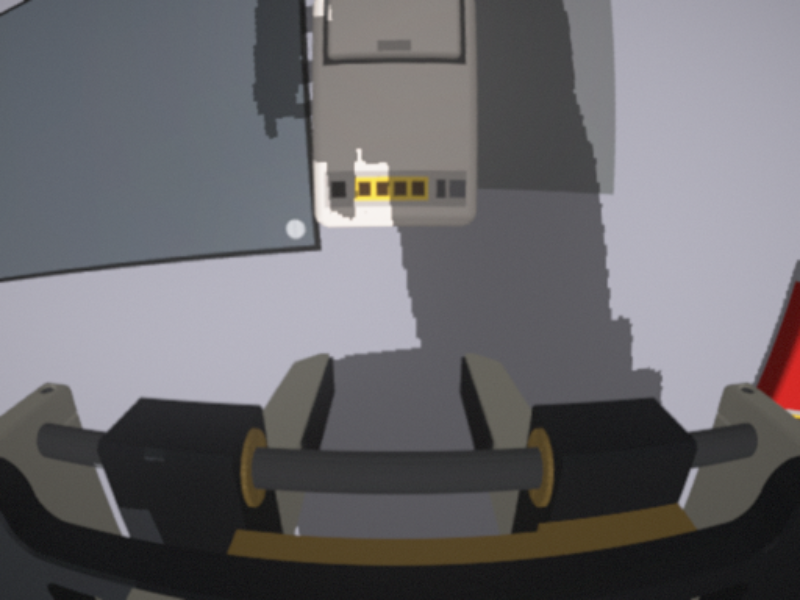

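Call:
jog_arm:
  targets:
    - [5,0,0,0,0,0,0.46]
    - [9,0.5,0,0,0,0,0.46]
    - [10,1.5,0,0,0,0,0.46]
    - [10,3,0,0,0,0,0.46]
    - [10,4.2,0,0,0,0,0.46]

```text
t: 6.05
tool_pos: [0.4059, 0.0818, 0.0192]
orientation: [1.272, 1.174, -1.268]
force: [-2.4, -0.5, 0.1]
opening: 0.0505
```

Call:
jog_arm:
  targets:
    - [0,0.7,0,0,0,0,0.46]
    - [0,1.3,0,0,0,0,0.46]
    - [0,1.8,0,0,0,0,0.46]

```text
t: 6.42
tool_pos: [0.4239, 0.0803, 0.0191]
orientation: [1.272, 1.174, -1.268]
force: [-3.2, 0.1, 3.2]
opening: 0.0505
```

```bash
python3 - <<'E'
from h import *
go(.365,.084,.02,-1.639)
s=robot.read_state(); print(s["force"],s["tool_pos"])
c=optics.read_camera("wrist"); crop(c,150,0,360,240,"pics/w9.png",3)
c=optics.read_camera("top"); crop(c,195,130,265,255,"pics/c9.png")
E
```

```text
shift cm [-0.08 -5.9   0.11] turn [-0.8 -0.3  0.1]
[-3.15904959  0.14938854  3.24455615] [0.42386337 0.08027587 0.01913763]
```

View pics/w9.png

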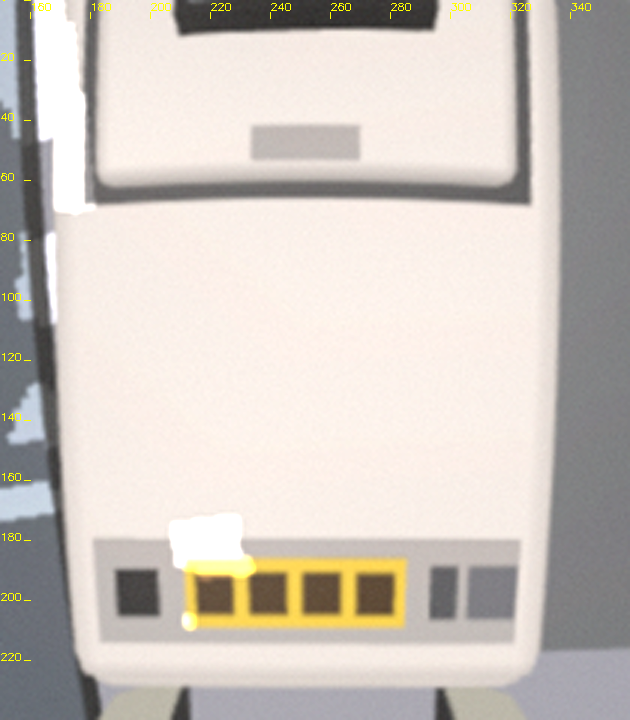

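View pics/c9.png

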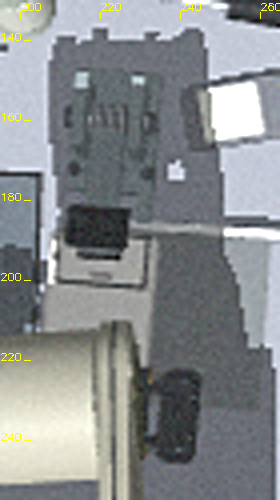

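Call:
jog_arm:
  targets:
    - [0,0.3,0,0,0,0,0.46]
    - [0,0.5,0,0,0,0,0.46]
    - [0,0.5,0,0,0,0,0.46]

```text
t: 6.9
tool_pos: [0.4278, 0.08, 0.0191]
orientation: [1.271, 1.176, -1.27]
force: [-10.1, 0.5, 8.6]
opening: 0.05
```

Call:
jog_arm:
  targets:
    - [0,0.2,0,0,0,0,0.46]
    - [0,0.2,0,0,0,0,0.46]

```text
t: 7.15
tool_pos: [0.4278, 0.08, 0.0188]
orientation: [1.268, 1.179, -1.273]
force: [-13.3, 0.8, 10.5]
opening: 0.0505
```

Call:
jog_arm:
  targets:
    - [0,-1.5,0,0,0,0,0.5]
    - [-1,-3,0,0,0,0,0.8]
    - [-6,-3,0,0,0,0,1]
    - [-11,0,0,0,0,0,1]
    - [-13,4,0,0,0,0,1]

```text
t: 7.78
tool_pos: [0.472, 0.0763, 0.1529]
orientation: [1.272, 1.174, -1.267]
force: [0.8, -0.0, 0.4]
opening: 0.0113
```

```bash
python3 - <<'E'
from h import *
go(.565,.068,.13,-1.639);go(.565,.068,.10,-1.639)
s=robot.read_state(); print(s["force"],s["tool_pos"])
c=optics.read_camera("wrist"); crop(c,150,0,400,300,"pics/w10.png",2)
c=optics.read_camera("top"); crop(c,195,130,265,255,"pics/c10.png")
E
```

```text
shift cm [2.28 9.34 0.08] turn [-0.7 -0.3  0.1]
shift cm [5.28 9.34 0.1 ] turn [-0.7 -0.3  0.1]
[ 0.79878809 -0.01420698  0.37962379] [0.47198908 0.07625439 0.15290719]
```

View pics/w10.png

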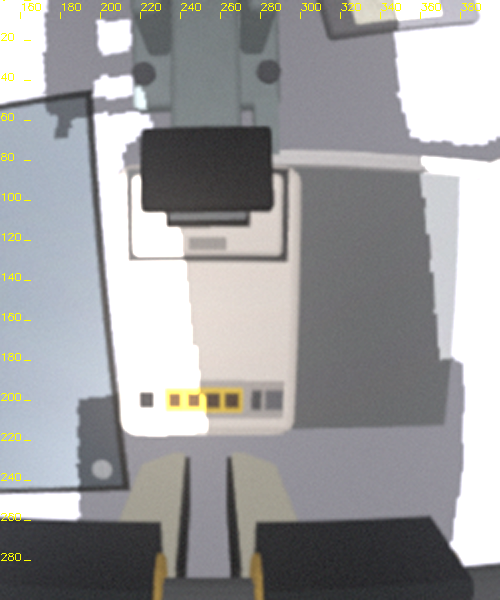

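View pics/c10.png

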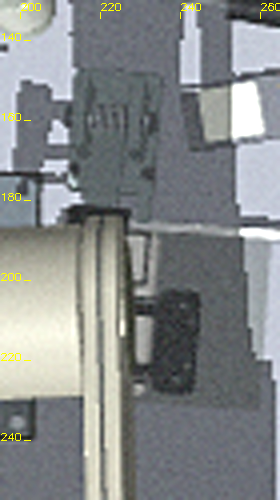

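Call:
jog_arm:
  targets:
    - [0,4,0,0,0,0,1]
    - [1,7,0,0,0,0,1]
    - [2,9.3,0.1,0,0,0,1]
    - [4,9.3,0.1,0,0,0,1]
    - [5.3,9.2,0.1,0,0,0,1]

```text
t: 8.5
tool_pos: [0.5636, 0.0676, 0.0968]
orientation: [1.272, 1.175, -1.269]
force: [-2.9, -0.7, 3.9]
opening: 0.0004
```

Call:
jog_arm:
  targets:
    - [0.6,0,0,0,0,0,1]
    - [1.1,-0.1,0,0,0,0,1]
    - [1.6,-0.2,0,0,0,0,1]

```text
t: 8.88
tool_pos: [0.5616, 0.068, 0.0813]
orientation: [1.272, 1.175, -1.269]
force: [-2.5, -0.2, 4.7]
opening: 0.0005
```

Call:
jog_arm:
  targets:
    - [0.3,-0.1,0,0,0,0,1]
    - [0.6,-0.2,0,0,0,0,1]
    - [0.8,-0.2,0,0,0,0,1]
    - [1.0,-0.2,0,0,0,0,1]

```text
t: 9.38
tool_pos: [0.5602, 0.0681, 0.0731]
orientation: [1.272, 1.174, -1.268]
force: [-8.9, -1.0, 17.9]
opening: 0.0006
```

Call:
jog_arm:
  targets:
    - [0.3,0,0,0,0,0,1]
    - [0.5,0,0,0,0,0,1]

```text
t: 9.62
tool_pos: [0.56, 0.0681, 0.0708]
orientation: [1.272, 1.174, -1.268]
force: [-20.2, -2.2, 37.8]
opening: 0.0007
```

Call:
jog_arm:
  targets:
    - [-1,0,0,0,0,0,1]
    - [-4,0,0,0,0,0,0.6]
    - [-8,-4,0,0,0,0,0.3]
    - [-8,-9,0,0,0,0,0.3]
    - [-8,-14,0,0,0,0,0.3]

```text
t: 10.25
tool_pos: [0.4196, 0.0793, 0.1513]
orientation: [1.273, 1.174, -1.267]
force: [0.2, 0.5, 0.6]
opening: 0.0358
```

```bash
python3 - <<'E'
from h import *
s=robot.read_state(); print(s["force"],s["tool_pos"])
c=optics.read_camera("wrist"); crop(c,190,0,340,170,"pics/w11.png",3)
c=optics.read_camera("side"); crop(c,180,170,310,280,"pics/s11.png")
E
```

```text
[0.22591069 0.54666488 0.56154901] [0.41964506 0.0792871  0.15130392]
```

View pics/w11.png

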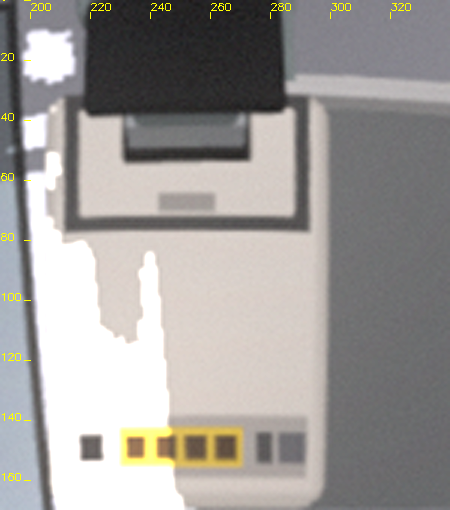

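View pics/s11.png

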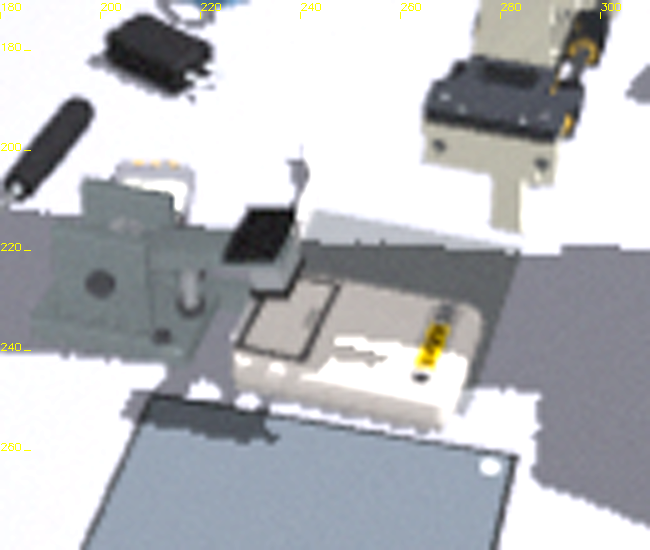

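```bash
python3 -c "
from h import *
go(.482,-.025,.15,-.068)"
```

```text
shift cm [-0.15  7.43  9.89] turn [-90.7  -0.5   0. ]
```

Call:
jog_arm:
  targets:
    - [0,0,3,-10,0,0,0.41]
    - [0,0,6,-20,0,0,0.41]
    - [0,1,9,-30,0,0,0.41]
    - [0,3,9.9,-40,0,0,0.41]
    - [0,5,9.9,-50,0,0,0.41]

```text
t: 10.98
tool_pos: [0.4588, -0.0243, 0.1486]
orientation: [0.608, 1.491, -0.604]
force: [-0.5, 0.1, 0.1]
opening: 0.0552
```

```bash
python3 -c "
from h import *
go(.482,-.025,.15,-.068)"
```

```text
shift cm [-0.15  1.57  1.71] turn [-40.5  -0.3  -0.2]
```

Call:
jog_arm:
  targets:
    - [0,0.4,0.4,-10,0,0,0.41]
    - [0,0.8,0.9,-20,0,0,0.41]
    - [0,1.2,1.3,-30,0,0,0.41]
    - [0,1.6,1.7,-40.5,0,0,0.41]
    - [0,1.6,1.7,-40.5,0,0,0.41]

```text
t: 11.6
tool_pos: [0.4827, -0.0248, 0.1482]
orientation: [0.058, 1.575, -0.051]
force: [-0.0, 0.6, -0.2]
opening: 0.0551
```

```bash
python3 - <<'E'
from h import *
go(.482,-.015,.022,-.068)
s=robot.read_state(); print(s["force"],s["tool_pos"])
c=optics.read_camera("wrist"); cv2.imwrite("pics/w12.png",cv2.resize(c["frame"][...,::-1],(800,600)))
E
```

```text
shift cm [12.63  0.92 -0.08] turn [-0.1 -0.3 -0.3]
[-0.0257235   0.62673191 -0.23233417] [ 0.48274416 -0.02482525  0.14821193]
```

View pics/w12.png

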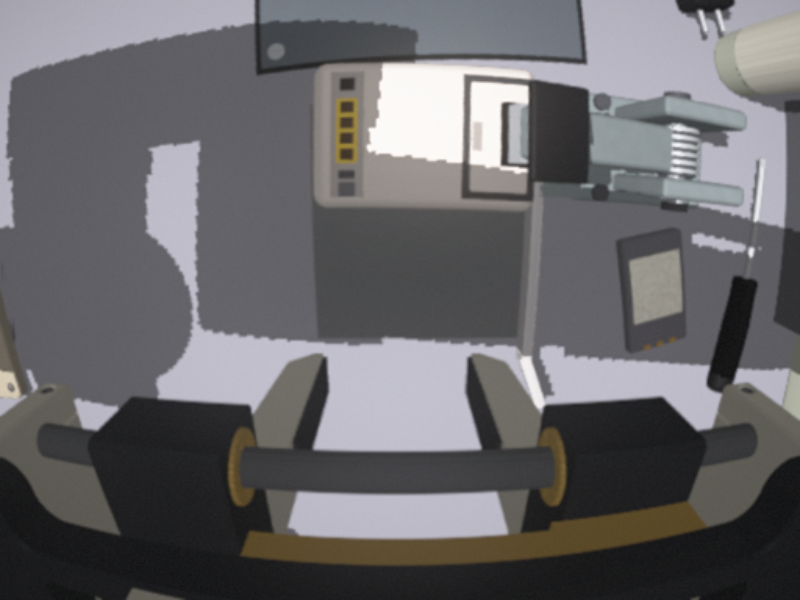

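Call:
jog_arm:
  targets:
    - [6,0,-0.1,0,0.3,0.3,0.41]
    - [11,0,-0.1,0,0.3,0.3,0.41]
    - [12.6,0.5,-0.1,0,0.3,0.3,0.41]
    - [12.6,1.5,-0.2,0,0.3,0.3,0.41]
    - [12.6,3,-0.3,0,0.3,0.3,0.41]

```text
t: 12.28
tool_pos: [0.4829, 0.0066, 0.0246]
orientation: [0.066, 1.576, -0.05]
force: [0.3, 0.5, 0.3]
opening: 0.0549
```

Call:
jog_arm:
  targets:
    - [0,1,-0.1,0,0,0,0.41]
    - [0,2,-0.2,0,0,0,0.41]
    - [0,3,-0.35,0,0,0,0.41]

```text
t: 12.65
tool_pos: [0.483, 0.0369, 0.0263]
orientation: [0.065, 1.573, -0.05]
force: [0.4, -5.0, 3.6]
opening: 0.0549
```

```bash
python3 - <<'E'
from h import *
s=robot.read_state(); print(s["force"],s["tool_pos"])
c=optics.read_camera("wrist"); cv2.imwrite("pics/w13.png",cv2.resize(c["frame"][...,::-1],(800,600)))
E
```

```text
[ 0.44151939 -5.03033446  3.5518728 ] [0.48304499 0.03692306 0.02634583]
```

View pics/w13.png

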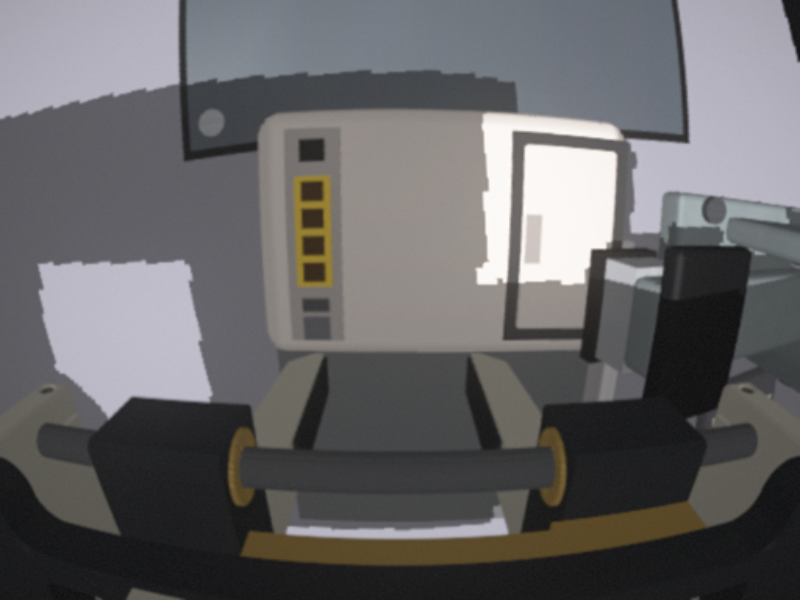

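Call:
jog_arm:
  targets:
    - [0.2,1.4,-0.1,0,0,0,0.41]
    - [0.2,2.8,-0.2,0,0,0,0.41]
    - [0.2,4.2,-0.3,0,0,0,0.41]
    - [0.2,5.6,-0.4,0,0,0,0.41]

```text
t: 13.2
tool_pos: [0.4821, 0.0953, 0.0242]
orientation: [0.066, 1.575, -0.049]
force: [0.5, -3.3, 1.8]
opening: 0.0553
```

```bash
python3 - <<'E'
from h import *
s=robot.read_state(); print(s["force"],s["tool_pos"])
go(.49,.291,.022,-.014)
c=optics.read_camera("wrist"); cv2.imwrite("pics/w14.png",cv2.resize(c["frame"][...,::-1],(800,600)))
E
```

```text
[ 0.47715398 -3.30583683  1.79447118] [0.48213848 0.09528185 0.02421973]
shift cm [ 0.43 19.57 -0.65] turn [-3.4 -0.3 -0.6]
```

View pics/w14.png

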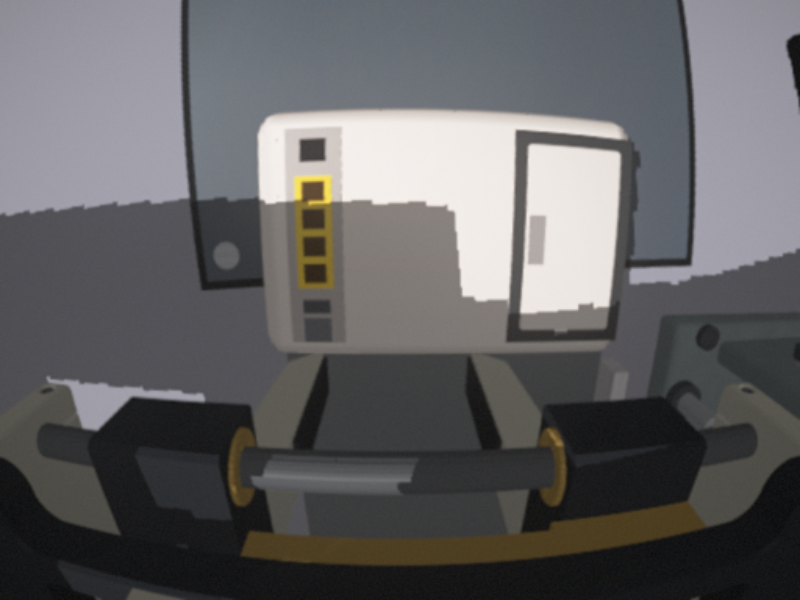

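Call:
jog_arm:
  targets:
    - [0.2,2,-0.1,-0.3,0,0,0.41]
    - [0.2,4.2,-0.2,-0.8,0,0,0.41]
    - [0.2,6.5,-0.3,-1.3,0,0,0.41]
    - [0.2,8.7,-0.4,-1.8,0,0,0.41]
    - [0.2,10.9,-0.5,-2.3,0,0,0.41]

```text
t: 13.88
tool_pos: [0.4838, 0.2069, 0.0226]
orientation: [0.034, 1.578, -0.016]
force: [0.6, -1.9, -2.2]
opening: 0.0549
```

```bash
python3 - <<'E'
from h import *
s=robot.read_state(); print(s["force"],s["tool_pos"])
go(.49,.291,.022,-.014)
E
```

```text
[ 0.55017317 -1.9478973  -2.22691502] [0.48381521 0.20689611 0.02262871]
shift cm [0.16 8.42 0.35] turn [-1.  -0.4 -0.7]
```

Call:
jog_arm:
  targets:
    - [0,2,0.1,-0.2,0.4,0.5,0.41]
    - [0,4,0.15,-0.5,0.4,0.5,0.41]
    - [0,6,0.2,-0.7,0.4,0.5,0.41]
    - [0,7.5,0.3,-0.9,0.4,0.5,0.41]
    - [0,8.3,0.3,-1,0.4,0.5,0.41]

```text
t: 14.5
tool_pos: [0.4895, 0.2907, 0.0235]
orientation: [0.027, 1.585, 0.005]
force: [-1.1, -2.2, 0.3]
opening: 0.0549
```

Call:
jog_arm:
  targets:
    - [0,0,0,0,0,0,0.41]
    - [0,-3,0,0,0,0,0.41]
    - [-6,-5,0,0,0,0,0.41]
    - [-12,-7,0,0,0,0,0.41]
    - [-16,-9,0,0,0,0,0.2]

```text
t: 15.12
tool_pos: [0.4914, 0.1967, 0.1851]
orientation: [0.028, 1.581, 0.006]
force: [0.9, 0.2, -0.1]
opening: 0.0608
```

```bash
python3 - <<'E'
from h import *
s=robot.read_state(); print(s["force"],s["tool_pos"])
c=optics.read_camera("wrist"); cv2.imwrite("pics/w15.png",cv2.resize(c["frame"][...,::-1],(800,600)))
c=optics.read_camera("top"); cv2.imwrite("pics/t15.png",cv2.resize(c["frame"][...,::-1],(800,600)))
E
```

```text
[ 0.90765268  0.17307334 -0.14571871] [0.49141759 0.19674066 0.1851032 ]
```

View pics/w15.png

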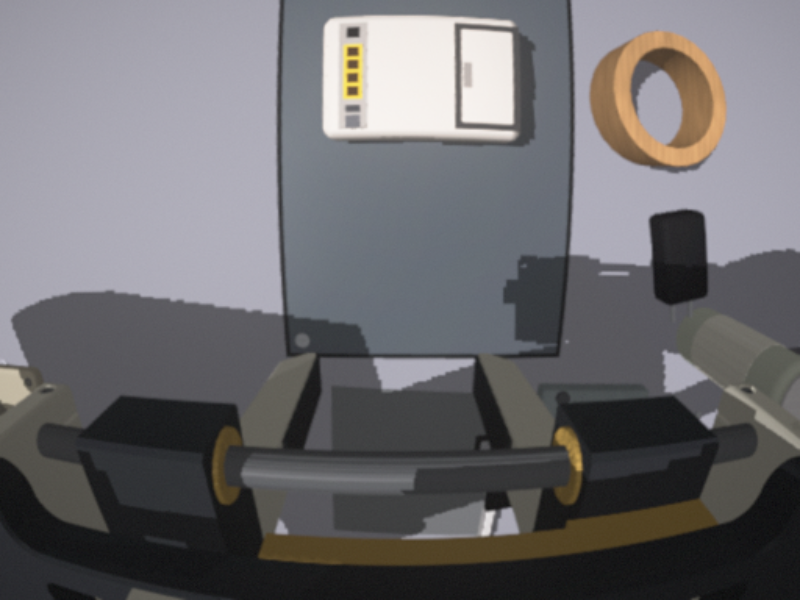

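View pics/t15.png

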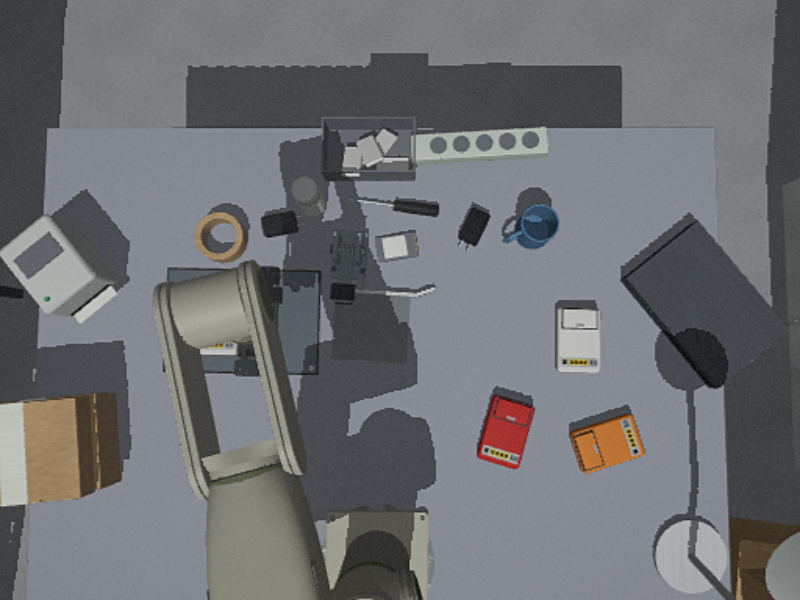

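```bash
python3 - <<'E'
from h import *
c=optics.read_camera("wrist"); rect(c,"wrist",[(206.5,12),(331,14),(334,86),(208,90)],.03)
go(.42,-.50,.22,-.03)
E
```

```text
ctr [0.5143 0.3463] yaw 0.006 yaw(short) 0.008 L 0.139 W 0.088
shift cm [ -4.99 -69.7   -6.2 ] turn [ 0.8 -0.4 -1.3]
```

Call:
jog_arm:
  targets:
    - [-0.6,-5.5,-0.6,0,0,0,0]
    - [-1.2,-11,-1.2,0,0,0,0]
    - [-1.8,-16.5,-1.8,0,0,0,0]
    - [-2.4,-22,-2.4,0,0,0,0]
    - [-3,-27.5,-3,0,0,0,0]

```text
t: 15.9
tool_pos: [0.4575, -0.0794, 0.2079]
orientation: [0.03, 1.58, 0.006]
force: [0.2, 0.0, 0.4]
opening: 0.0929
```

```bash
python3 - <<'E'
from h import *
go(.42,-.50,.22,-.03)
c=optics.read_camera("top"); crop(c,95,160,215,250,"pics/c16.png")
E
```

```text
shift cm [ -2.16 -42.08  -3.11] turn [ 0.8 -0.5 -1.3]
```

View pics/c16.png

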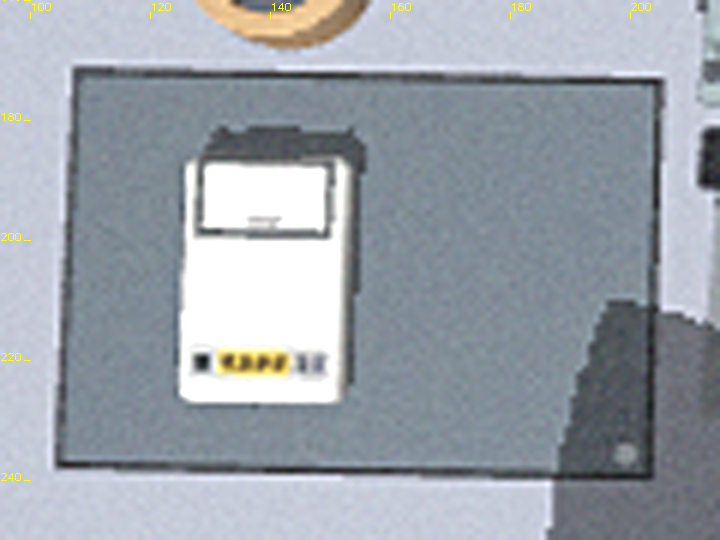

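Call:
jog_arm:
  targets:
    - [-0.4,-5.5,-0.4,0,0,0,0]
    - [-0.8,-11,-0.8,0,0,0,0]
    - [-1.2,-16.5,-1.2,0,-0.4,-0.8,0]
    - [-1.6,-22,-1.6,0,-0.5,-1.3,0]
    - [-2,-27.5,-2,0.8,-0.5,-1.3,0]

```text
t: 16.58
tool_pos: [0.4314, -0.3611, 0.2219]
orientation: [0.024, 1.572, -0.027]
force: [0.4, -0.0, 0.0]
opening: 0.0932
```

```bash
python3 - <<'E'
from h import *
go(.42,-.50,.22,-.03)
E
```

```text
shift cm [  0.22 -13.92  -0.69] turn [-0.2 -0.1  0.1]
```

Call:
jog_arm:
  targets:
    - [0,-5,-0.3,0,0,0,0]
    - [0,-10,-0.6,0,0,0,0]
    - [0,-13,-0.8,0,0,0,0]
    - [0,-13,-0.8,0,0,0,0]

```text
t: 17.08
tool_pos: [0.4183, -0.4917, 0.2196]
orientation: [0.028, 1.574, -0.027]
force: [0.0, -0.1, 0.3]
opening: 0.0932
```

```bash
python3 - <<'E'
from h import *
c=optics.read_camera("wrist"); cv2.imwrite("pics/w17.png",cv2.resize(c["frame"][...,::-1],(800,600)))
E
```

```text
(no output)
```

View pics/w17.png

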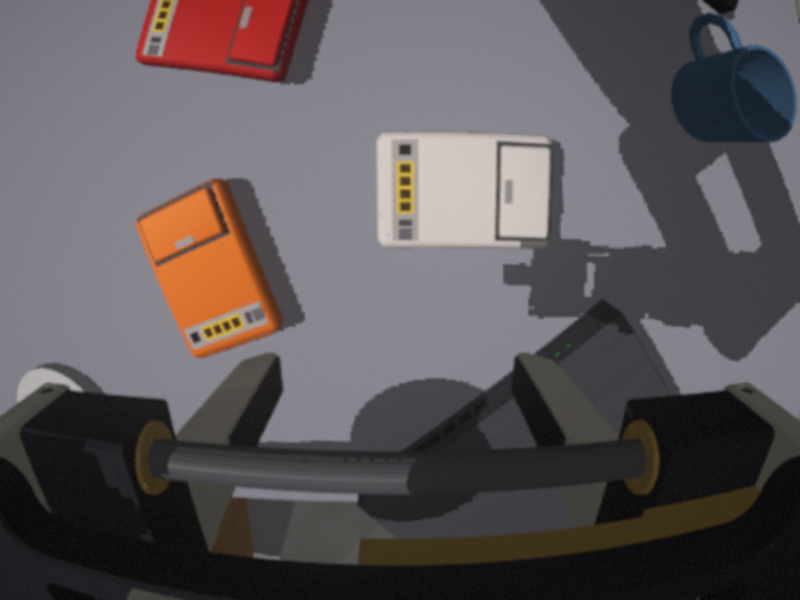

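```bash
python3 - <<'E'
from h import *
c=optics.read_camera("wrist"); k=512/800
rect(c,"wrist",[(377*k,134*k),(548*k,134*k),(551*k,246*k),(378*k,245*k)],.03)
p,y=rect(c,"wrist",[(498*k,142*k),(551*k,142*k),(549*k,240*k),(497*k,240*k)],.0355); print(p-.045*np.array([np.cos(y),np.sin(y)]))
t=optics.read_camera("top"); crop(t,335,120,450,260,"pics/c17.png")
o1,d1=ray(c,(603*k,302*k),"wrist"); o2,d2=ray(t,(398,177),"top")
A=np.c_[d1,-d2]; s=np.linalg.lstsq(A,o2-o1,rcond=None)[0]; print(o1+d1*s[0],o2+d2*s[1])
for z in(0,.03,.06): print(toplane(c,(603*k,302*k),z,"wrist"),toplane(c,(410*k,445*k),z,"wrist"))
E
```

```text
ctr [ 0.4737 -0.4285] yaw -0.016 yaw(short) 0.002 L 0.136 W 0.088
ctr [ 0.5187 -0.4302] yaw 0.007 yaw(short) -0.017 L 0.043 W 0.076
[ 0.47369107 -0.43048155]
[ 0.61384046 -0.53635396 -0.0114326 ] [ 0.61404882 -0.54009954 -0.01015431]
[ 0.60833853 -0.5327583   0.        ] [ 0.42464897 -0.67415921  0.        ]
[ 0.59390104 -0.52332303  0.03      ] [ 0.42446183 -0.65375428  0.03      ]
[ 0.57946356 -0.51388776  0.06      ] [ 0.42427468 -0.63334936  0.06      ]
```

View pics/c17.png

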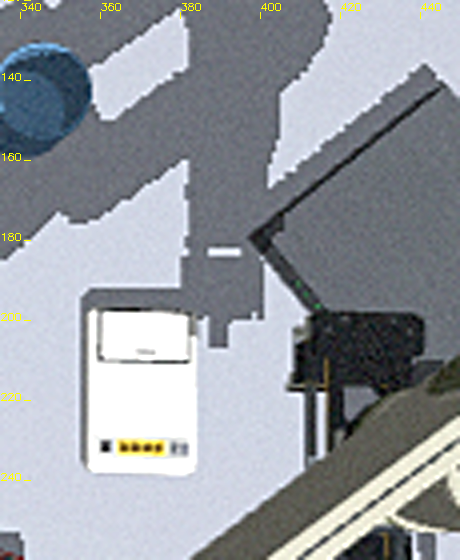

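```bash
python3 - <<'E'
from h import *
go(.472,-.512,.021,-.01)
E
```

```text
shift cm [19.99 -2.08  5.37] turn [-1.3 -0.1  0. ]
```

Call:
jog_arm:
  targets:
    - [2,-2.1,4,-1.3,0,0,0]
    - [7,-2.1,5.4,-1.3,0,0,0]
    - [12,-2.1,5.4,-1.3,0,0,0]
    - [17,-2.1,5.4,-1.3,0,0,0]
    - [19.9,-2.1,5.4,-1.3,0,0,0]

```text
t: 17.85
tool_pos: [0.4718, -0.5089, 0.0182]
orientation: [0.009, 1.576, -0.003]
force: [-0.0, -0.4, -0.1]
opening: 0.0931
```

Call:
jog_arm:
  targets:
    - [0,1.5,0,0,0,0,0]
    - [0,2.5,0,0,0,0,0]
    - [0,3.5,0,0,0,0,0]
    - [0,5,0,0.2,0,0,0]
    - [0,7,0,0.4,0,0,0]

```text
t: 18.48
tool_pos: [0.4729, -0.4391, 0.0198]
orientation: [0.013, 1.574, -0.011]
force: [0.4, -3.5, 0.7]
opening: 0.0928
```

```bash
python3 - <<'E'
from h import *
go(.471,.021,.021,-.068)
c=optics.read_camera("wrist"); cv2.imwrite("pics/w18.png",cv2.resize(c["frame"][...,::-1],(800,600)))
E
```

```text
shift cm [-0.06 46.   -0.91] turn [ 3.  -0.2 -0.1]
```

View pics/w18.png

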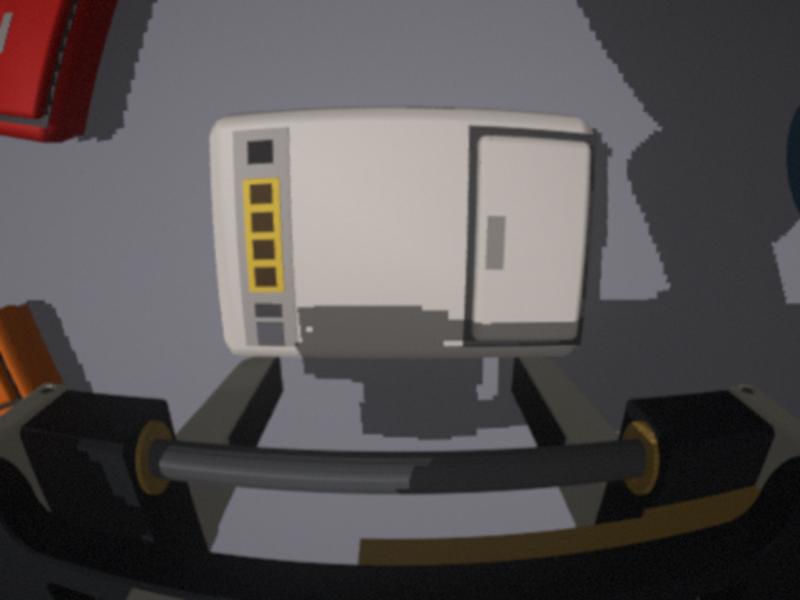

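Call:
jog_arm:
  targets:
    - [0,2.3,0,0,0,0,0]
    - [0,4.8,-0.1,0,0,0,0]
    - [0,7.3,-0.2,0.1,0,0,0]
    - [0,9.8,-0.2,0.3,0,0,0]
    - [0,12.3,-0.3,0.5,0,0,0]

```text
t: 19.15
tool_pos: [0.4721, -0.3125, 0.0203]
orientation: [0.021, 1.574, -0.016]
force: [-0.2, -2.7, -1.2]
opening: 0.0927
```

Call:
jog_arm:
  targets:
    - [0,2.5,0,0.2,0,0,0]
    - [0,5,-0.1,0.4,0,0,0]
    - [0,7.5,-0.1,0.6,0,0,0]
    - [0,10,-0.2,0.8,0,0,0]
    - [0,12,-0.2,1,0,0,0]

```text
t: 19.77
tool_pos: [0.4729, -0.1917, 0.0211]
orientation: [0.034, 1.573, -0.03]
force: [-0.5, -0.9, -1.7]
opening: 0.093
```

```bash
python3 - <<'E'
from h import *
go(.471,.021,.021,-.068)
c=optics.read_camera("wrist"); cv2.imwrite("pics/w19.png",cv2.resize(c["frame"][...,::-1],(800,600)))
c=optics.read_camera("top"); cv2.imwrite("pics/t19.png",cv2.resize(c["frame"][...,::-1],(800,600)))
E
```

```text
shift cm [ 0.07 21.24 -1.06] turn [ 1.6 -0.2 -0.1]
```

View pics/w19.png

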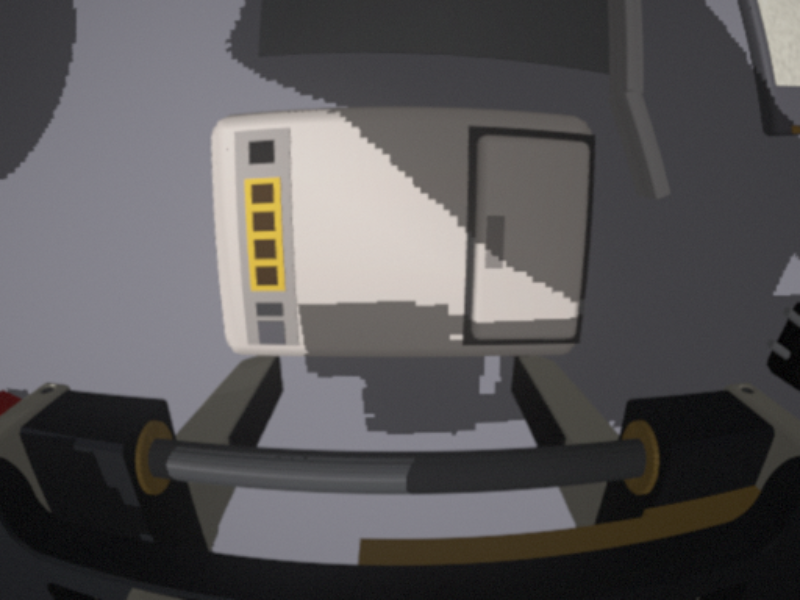

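View pics/t19.png

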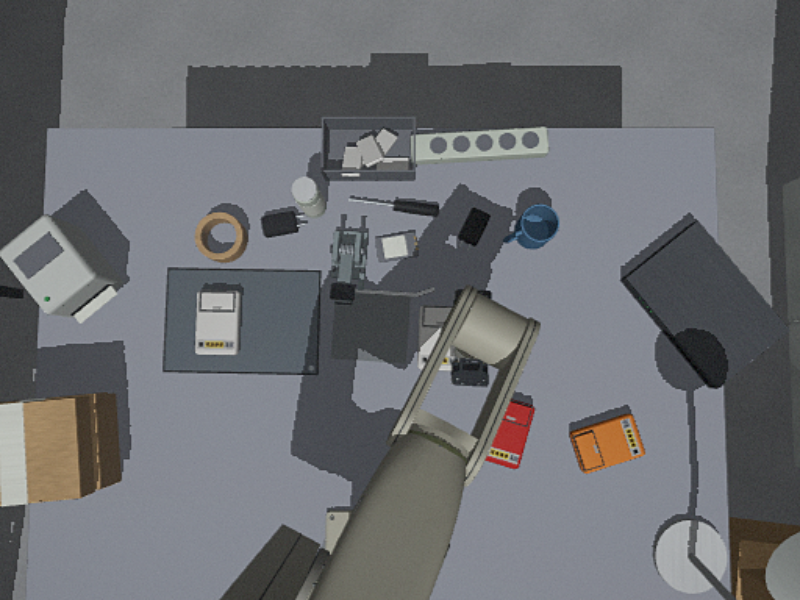

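Call:
jog_arm:
  targets:
    - [0,2.5,-0.2,0.3,0,0,0]
    - [0,5,-0.4,0.6,0,0,0]
    - [0,7.5,-0.5,0.9,0,0,0]
    - [0,10,-0.6,1.1,0,0,0]
    - [0,12.5,-0.7,1.3,0,0,0]

```text
t: 20.5
tool_pos: [0.4712, -0.0658, 0.0219]
orientation: [0.051, 1.573, -0.047]
force: [0.7, -1.9, -0.7]
opening: 0.0931
```

```bash
python3 - <<'E'
from h import *
go(.471,.021,.021,-.068)
c=optics.read_camera("wrist"); cv2.imwrite("pics/w20.png",cv2.resize(c["frame"][...,::-1],(800,600)))
E
```

```text
shift cm [ 0.11  8.66 -0.56] turn [ 0.3 -0.1 -0.2]
```

View pics/w20.png

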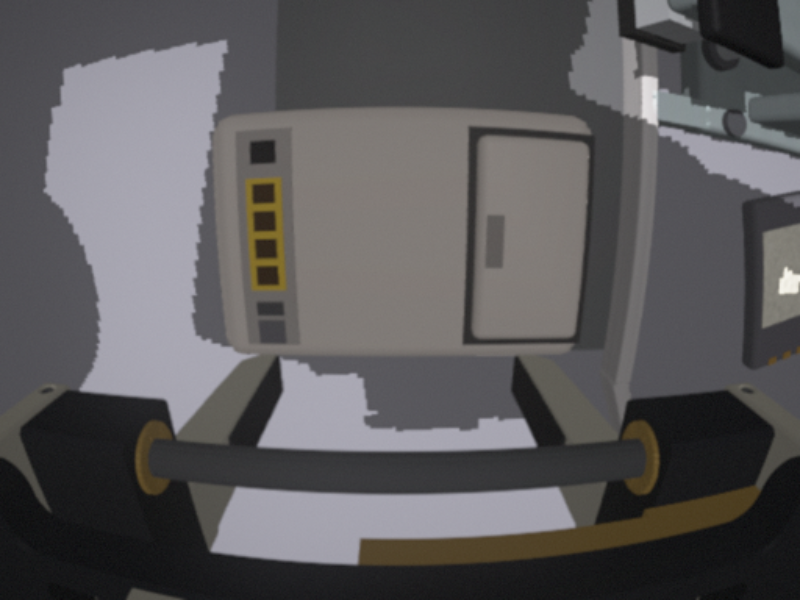

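Call:
jog_arm:
  targets:
    - [0,2.2,-0.2,0,0,0,0]
    - [0,4.4,-0.3,0,0,0,0]
    - [0,6.4,-0.4,0.1,0,0,0]
    - [0,7.8,-0.5,0.2,0,0,0]
    - [0,8.5,-0.5,0.3,0,0,0]

```text
t: 21.18
tool_pos: [0.4713, 0.0218, 0.0222]
orientation: [0.056, 1.573, -0.049]
force: [-0.8, -2.1, 0.6]
opening: 0.0935
```

```bash
python3 - <<'E'
from h import *
c=optics.read_camera("wrist"); cv2.imwrite("pics/w21.png",cv2.resize(c["frame"][...,::-1],(800,600)))
print(robot.read_state()["tool_pos"])
E
```

```text
[0.47132674 0.02243542 0.02218809]
```

View pics/w21.png

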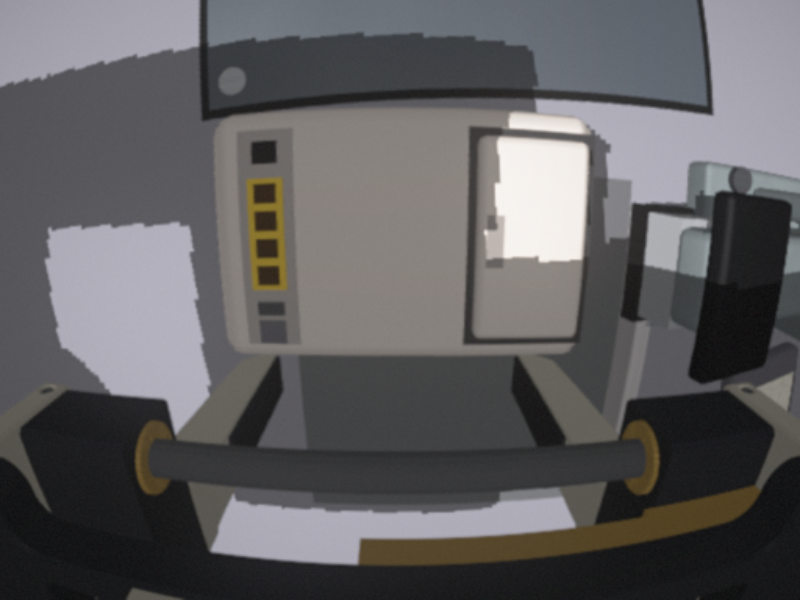

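Call:
jog_arm:
  targets:
    - [0,-4,0,0,0,0,0.46]
    - [-5,-6,-3,8,0,0,0.46]
    - [-10,-6,-6,18,0,0,0.46]
    - [-11,-4,-9,28,0,0,0.46]
    - [-11,0,-11.5,38,0,0,0.46]

```text
t: 21.85
tool_pos: [0.3578, 0.0285, 0.1343]
orientation: [0.58, 1.494, -0.572]
force: [0.7, 0.9, 0.3]
opening: 0.051
```

```bash
python3 -c "
from h import *
go(.362,.084,.12,-1.639)"
```

```text
shift cm [ 1.46  4.39 -3.42] turn [51.7 -0.3 -0.2]
```

Call:
jog_arm:
  targets:
    - [0,1,-0.6,10.3,0,0,0.46]
    - [0,2,-1.2,20.6,0,0,0.46]
    - [0.5,3,-2.2,31,0,0,0.46]
    - [1,4,-2.8,41.3,0,0,0.46]
    - [1.4,4.4,-3.4,51.7,0,0,0.46]

```text
t: 22.48
tool_pos: [0.3624, 0.0844, 0.1206]
orientation: [1.268, 1.177, -1.259]
force: [-0.3, 0.9, -0.4]
opening: 0.0504
```

Call:
jog_arm:
  targets:
    - [5,0,0,0,0,0,0.46]
    - [9,0.5,0,0,0,0,0.46]
    - [10,1.5,0,0,0,0,0.46]
    - [10,3,0,0,0,0,0.46]
    - [10,4.2,0,0,0,0,0.46]

```text
t: 23.1
tool_pos: [0.4044, 0.0817, 0.0204]
orientation: [1.267, 1.178, -1.261]
force: [-1.3, 0.0, -0.6]
opening: 0.0501
```

Call:
jog_arm:
  targets:
    - [0,0.8,0,0,0,0,0.46]
    - [0,1.5,0,0,0,0,0.46]
    - [0,1.9,0,0,0,0,0.46]

```text
t: 23.48
tool_pos: [0.4234, 0.0802, 0.0204]
orientation: [1.267, 1.179, -1.261]
force: [-6.5, 0.4, 6.1]
opening: 0.0502
```

```bash
python3 - <<'E'
from h import *
c=optics.read_camera("wrist"); cv2.imwrite("pics/w22.png",cv2.resize(c["frame"][...,::-1],(800,600)))
s=robot.read_state(); print(s["tool_pos"],s["force"])
E
```

```text
[0.4238484  0.08020595 0.02049663] [-1.49956112 -0.30209216 -1.90466704]
```

View pics/w22.png

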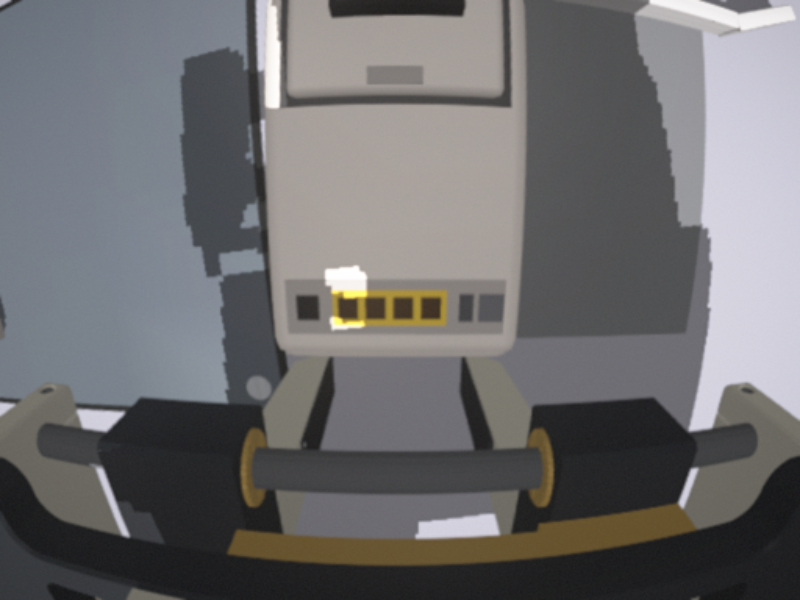

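Call:
jog_arm:
  targets:
    - [0,0.3,0,0,0,0,0.46]
    - [0,0.5,0,0,0,0,0.46]
    - [0,0.5,0,0,0,0,0.46]

```text
t: 23.9
tool_pos: [0.4279, 0.0799, 0.0204]
orientation: [1.266, 1.18, -1.262]
force: [-8.0, 0.1, 6.5]
opening: 0.0504
```

Call:
jog_arm:
  targets:
    - [0,0.2,0,0,0,0,0.46]
    - [0,0.2,0,0,0,0,0.46]

```text
t: 24.15
tool_pos: [0.428, 0.0799, 0.0202]
orientation: [1.264, 1.183, -1.265]
force: [-13.3, 0.1, 11.4]
opening: 0.0503
```

Same seating point on the fence as router1. Now I'll press.

Call:
jog_arm:
  targets:
    - [0,-1.5,0,0,0,0,0.5]
    - [-1,-3,0,0,0,0,0.8]
    - [-6,-3,0,0,0,0,1]
    - [-11,0,0,0,0,0,1]
    - [-13,4,0,0,0,0,1]

```text
t: 24.78
tool_pos: [0.4722, 0.0763, 0.1546]
orientation: [1.268, 1.178, -1.258]
force: [0.7, 0.1, -0.2]
opening: 0.0108
```

```bash
python3 - <<'E'
from h import *
go(.565,.068,.10,-1.639)
c=optics.read_camera("wrist"); crop(c,150,0,400,300,"pics/w23.png",2)
E
```

```text
shift cm [5.47 9.31 0.19] turn [-0.3 -0.4 -0.1]
```

View pics/w23.png

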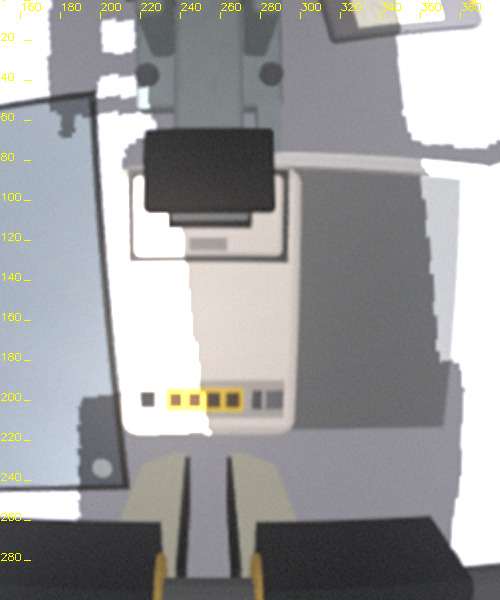

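The router sits against the fence with the hatch centred under the palm plate at about (253,110), the same as last time.

Call:
jog_arm:
  targets:
    - [0,4,0,0,0,0,1]
    - [1,7,0.1,0,0,0,1]
    - [2,9.3,0.2,0,0,0,1]
    - [4,9.3,0.2,0,0,0,1]
    - [5.4,9.2,0.2,0,0,0,1]

```text
t: 25.45
tool_pos: [0.5674, 0.0673, 0.1005]
orientation: [1.27, 1.175, -1.257]
force: [0.8, -0.4, 0.6]
opening: 0.0009
```

Call:
jog_arm:
  targets:
    - [0.6,0,0,0,0,0,1]
    - [1.1,-0.1,0,0,0,0,1]
    - [1.6,-0.2,0,0,0,0,1]

```text
t: 25.82
tool_pos: [0.5656, 0.0677, 0.0851]
orientation: [1.27, 1.175, -1.256]
force: [-2.4, -0.3, 4.5]
opening: 0.0007
```

Call:
jog_arm:
  targets:
    - [0.3,-0.1,0,0,0,0,1]
    - [0.6,-0.2,0,0,0,0,1]
    - [0.8,-0.2,0,0,0,0,1]
    - [1.0,-0.2,0,0,0,0,1]

```text
t: 26.32
tool_pos: [0.5635, 0.0678, 0.0752]
orientation: [1.27, 1.175, -1.257]
force: [-7.7, -0.9, 17.1]
opening: 0.0003
```

Call:
jog_arm:
  targets:
    - [0.3,0,0,0,0,0,1]
    - [0.5,0,0,0,0,0,1]

```text
t: 26.58
tool_pos: [0.5629, 0.0679, 0.0715]
orientation: [1.269, 1.176, -1.258]
force: [-13.5, -1.2, 21.0]
opening: 0.0007
```

Call:
jog_arm:
  targets:
    - [0.2,0,0,0,0,0,1]
    - [0.3,0,0,0,0,0,1]

```text
t: 26.82
tool_pos: [0.5628, 0.0679, 0.0709]
orientation: [1.269, 1.176, -1.258]
force: [-16.2, -2.5, 30.5]
opening: 0.0001
```

Call:
jog_arm:
  targets:
    - [0.3,0,0,0,0,0,1]
    - [0.3,0,0,0,0,0,1]

```text
t: 27.08
tool_pos: [0.5629, 0.0679, 0.0709]
orientation: [1.268, 1.176, -1.258]
force: [-16.3, -1.6, 29.5]
opening: 0.0005
```

Call:
jog_arm:
  targets:
    - [-1,0,0,0,0,0,1]
    - [-4,0,0,0,0,0,0.6]
    - [-8,-4,0,0,0,0,0.3]
    - [-8,-9,0,0,0,0,0.3]
    - [-8,-14,0,0,0,0,0.3]

```text
t: 27.7
tool_pos: [0.4221, 0.0778, 0.1507]
orientation: [1.269, 1.176, -1.258]
force: [-0.8, 0.6, 1.2]
opening: 0.0362
```

```bash
python3 - <<'E'
from h import *
c=optics.read_camera("wrist"); crop(c,190,0,340,170,"pics/w24.png",3)
c=optics.read_camera("side"); crop(c,150,170,310,330,"pics/s24.png")
go(.482,-.025,.15,-.068)
E
```

```text
shift cm [-0.2   7.1   9.82] turn [-90.2  -0.3  -0.2]
```

View pics/w24.png

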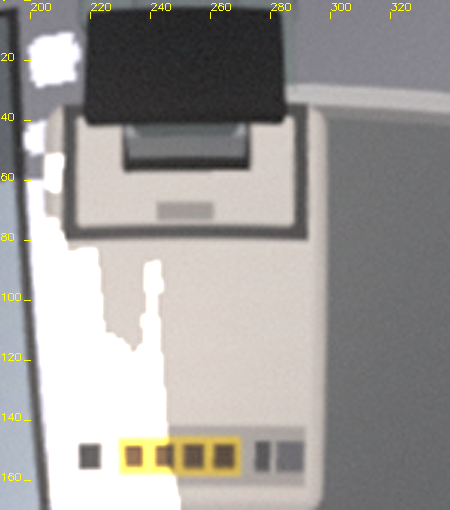

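View pics/s24.png

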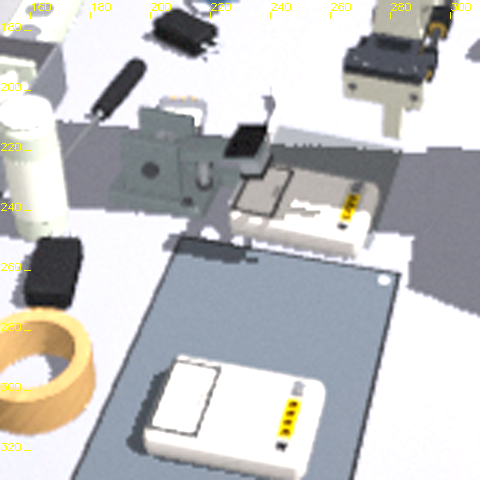

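The hatch is flush, with an even groove all round it at (255,58). Router1 is still on the mat. Next I'll push router 2 out.

Call:
jog_arm:
  targets:
    - [0,0,3,-10,0,0,0.41]
    - [0,0,6,-20,0,0,0.41]
    - [0,1,9,-30,0,0,0.41]
    - [0,3,9.8,-40,0,0,0.41]
    - [0,5,9.8,-50,0,0,0.41]

```text
t: 28.42
tool_pos: [0.4621, -0.0243, 0.1479]
orientation: [0.604, 1.489, -0.595]
force: [0.5, -0.2, 0.5]
opening: 0.0548
```

```bash
python3 -c "
from h import *
go(.482,-.025,.15,-.068)"
```

```text
shift cm [-0.22  1.33  1.48] turn [-40.   -0.2  -0.3]
```

Call:
jog_arm:
  targets:
    - [0,0.3,0.4,-10,0,0,0.41]
    - [0,0.7,0.8,-20,0,0,0.41]
    - [0,1.0,1.2,-30,0,0,0.41]
    - [0,1.3,1.5,-40,0,0,0.41]
    - [0,1.3,1.5,-40,0,0,0.41]

```text
t: 29.05
tool_pos: [0.4824, -0.0254, 0.1475]
orientation: [0.059, 1.571, -0.05]
force: [-0.2, 0.4, -0.3]
opening: 0.0548
```

Call:
jog_arm:
  targets:
    - [6,0,-0.1,0,0.3,0.3,0.41]
    - [11,0,-0.1,0,0.3,0.3,0.41]
    - [12.6,0.5,-0.1,0,0.3,0.3,0.41]
    - [12.6,1.5,-0.2,0,0.3,0.3,0.41]
    - [12.6,3,-0.3,0,0.3,0.3,0.41]

```text
t: 29.68
tool_pos: [0.4833, 0.0061, 0.0239]
orientation: [0.064, 1.573, -0.047]
force: [-0.2, 0.2, 1.0]
opening: 0.0547
```

Call:
jog_arm:
  targets:
    - [0.2,1,-0.1,0,0,0,0.41]
    - [0.2,2,-0.2,0,0,0,0.41]
    - [0.2,3,-0.35,0,0,0,0.41]

```text
t: 30.05
tool_pos: [0.4837, 0.0361, 0.024]
orientation: [0.063, 1.569, -0.048]
force: [1.5, -5.2, 3.7]
opening: 0.0549
```

```bash
python3 - <<'E'
from h import *
c=optics.read_camera("wrist"); cv2.imwrite("pics/w25.png",cv2.resize(c["frame"][...,::-1],(800,600)))
E
```

```text
(no output)
```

View pics/w25.png

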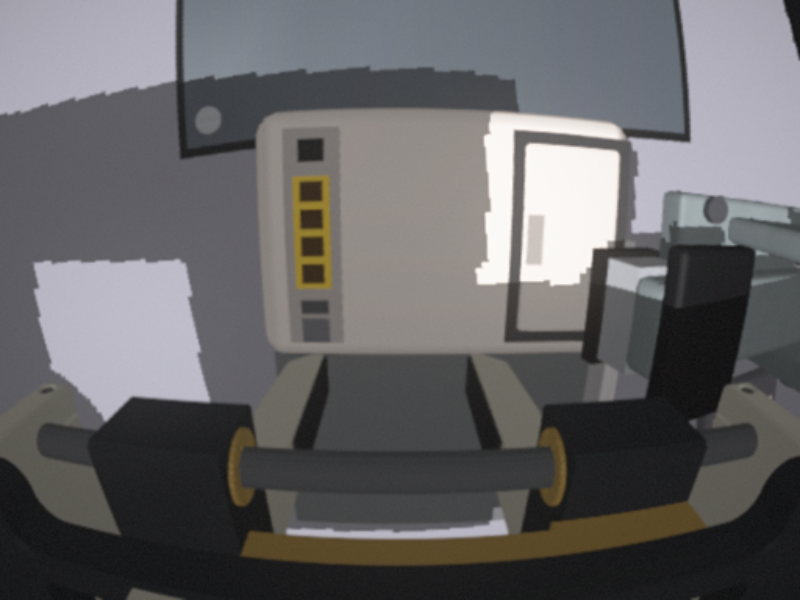

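Call:
jog_arm:
  targets:
    - [0,1.4,-0.1,0,0,0,0.41]
    - [0,2.8,-0.2,0,0,0,0.41]
    - [0,4.2,-0.3,0,0,0,0.41]
    - [0,5.6,-0.4,0,0,0,0.41]

```text
t: 30.6
tool_pos: [0.4831, 0.0945, 0.0243]
orientation: [0.064, 1.57, -0.047]
force: [0.7, -3.6, 0.1]
opening: 0.0552
```

Call:
jog_arm:
  targets:
    - [0.1,1.8,0,-0.6,0,0,0.41]
    - [0.1,3.6,0.1,-1.4,0,0,0.41]
    - [0.1,5.2,0.2,-2.2,0,0,0.41]
    - [0.1,6.6,0.2,-2.8,0,0,0.41]
    - [0.1,7.6,0.2,-3.2,0,0,0.41]

```text
t: 31.22
tool_pos: [0.4903, 0.171, 0.024]
orientation: [0.019, 1.571, -0.002]
force: [0.2, -5.2, 2.8]
opening: 0.0549
```

```bash
python3 - <<'E'
from h import *
go(.489,.197,.022,-.014)
c=optics.read_camera("wrist"); cv2.imwrite("pics/w26.png",cv2.resize(c["frame"][...,::-1],(800,600)))
rect
E
```

```text
shift cm [ 0.23  2.59 -0.16] turn [ 0.   0.  -0.6]
```

View pics/w26.png

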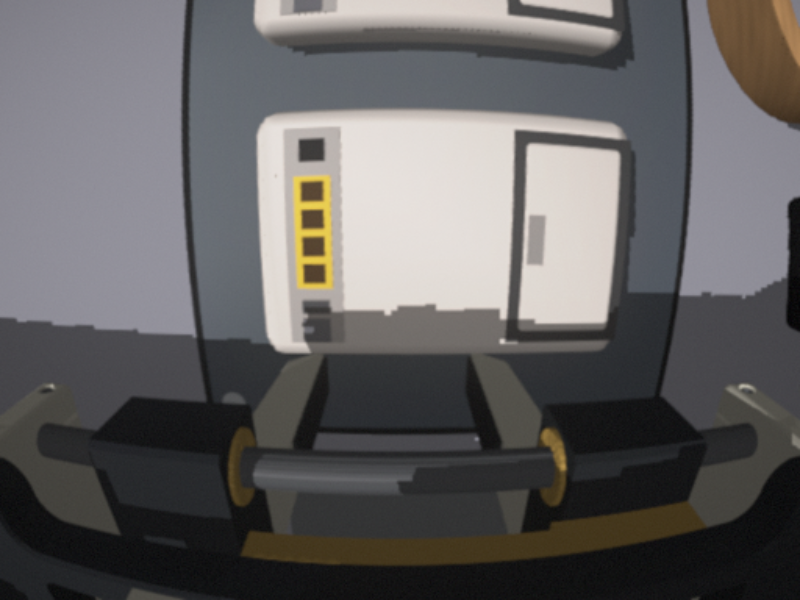

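Call:
jog_arm:
  targets:
    - [0.1,0.9,0,0,0,0,0.41]
    - [0.1,1.6,-0.1,0,0,0,0.41]
    - [0.1,2.2,-0.1,0,0,0,0.41]
    - [0.1,2.5,-0.1,0,0,0,0.41]

```text
t: 31.78
tool_pos: [0.4895, 0.1972, 0.0234]
orientation: [0.019, 1.571, -0.001]
force: [0.5, -5.4, 2.9]
opening: 0.055
```

```bash
python3 - <<'E'
from h import *
c=optics.read_camera("wrist"); cv2.imwrite("pics/w27.png",cv2.resize(c["frame"][...,::-1],(800,600)))
print(robot.read_state()["tool_pos"])
E
```

```text
[0.48951972 0.1974597  0.02335077]
```

View pics/w27.png

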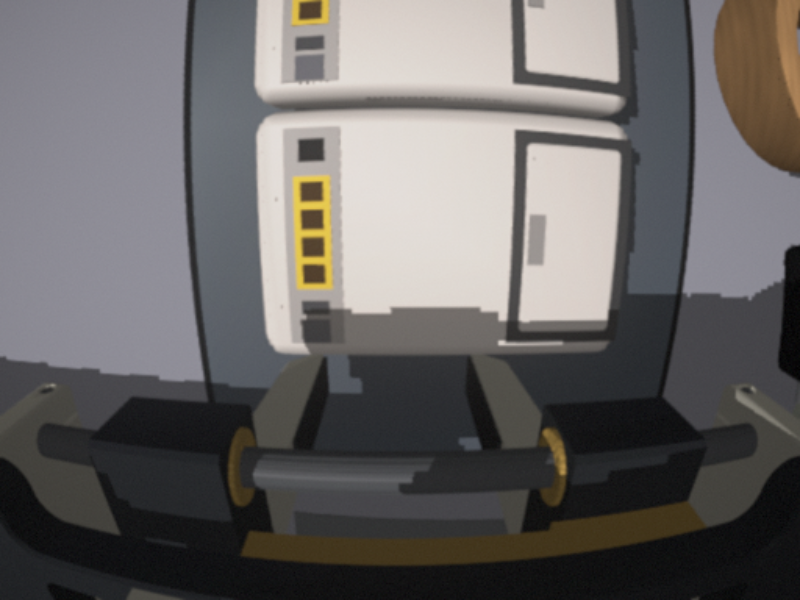

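The two routers are side by side, lined up in x with a gap of a few mm. I'll retreat and check.

Call:
jog_arm:
  targets:
    - [0,-2,0,0,0,0,0.41]
    - [-2,-4,0,0,0,0,0.41]
    - [-8,-8,0,0,0,0,0.3]
    - [-14,-12,0,0,0,0,0.2]
    - [-17,-17,0,0,0,0,0.2]

```text
t: 32.45
tool_pos: [0.4875, 0.0352, 0.1855]
orientation: [0.019, 1.568, 0.001]
force: [1.0, 0.2, -0.4]
opening: 0.0734
```

Call:
jog_arm:
  targets:
    - [0,-6,-2,0,0,0,0]
    - [0,-12,-4,0,0,0,0]
    - [0,-18,-5,0,0,0,0]
    - [0,-22,-5,0,0,0,0]

```text
t: 32.95
tool_pos: [0.4331, -0.187, 0.1823]
orientation: [0.021, 1.568, -0.001]
force: [0.4, 0.0, -0.0]
opening: 0.0928
```

```bash
python3 - <<'E'
from h import *
c=optics.read_camera("top"); crop(c,95,160,215,250,"pics/c28.png"); cv2.imwrite("pics/t28.png",cv2.resize(c["frame"][...,::-1],(800,600)))
c=optics.read_camera("side"); crop(c,150,220,310,370,"pics/s28.png")
print(robot.read_state()["tool_pos"])
E
```

```text
[ 0.43348224 -0.18803392  0.18213674]
```

View pics/c28.png

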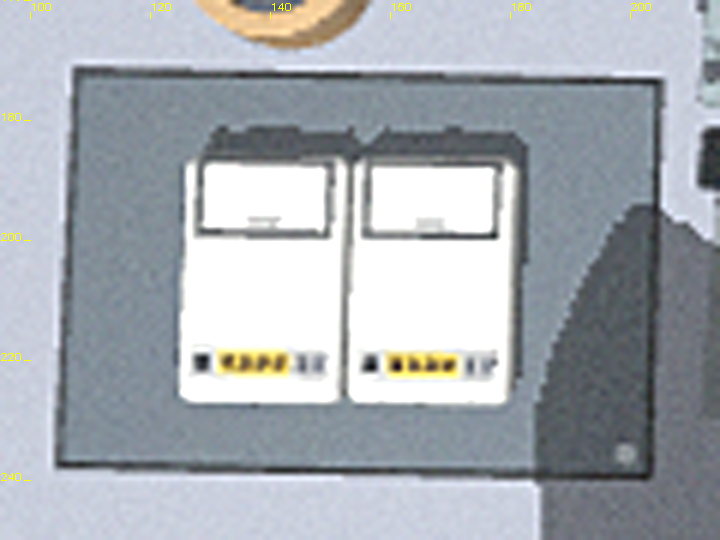

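View pics/t28.png

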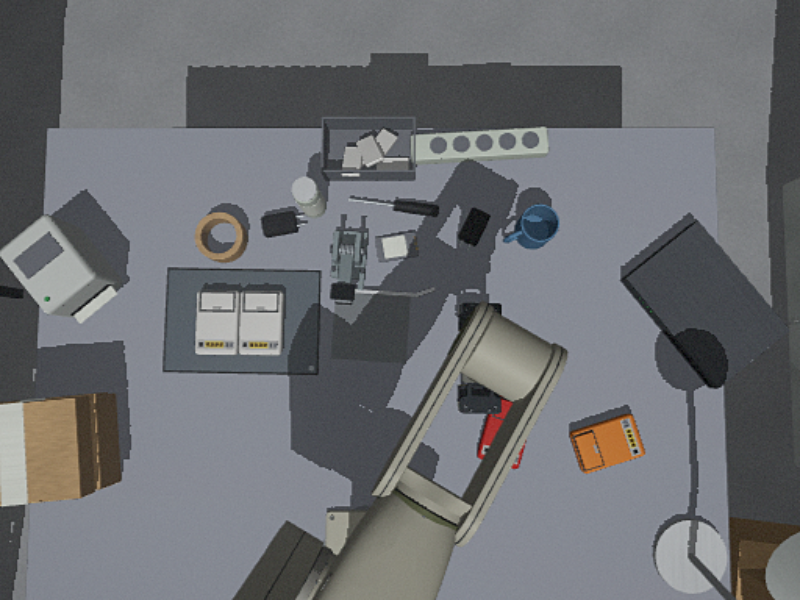

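View pics/s28.png

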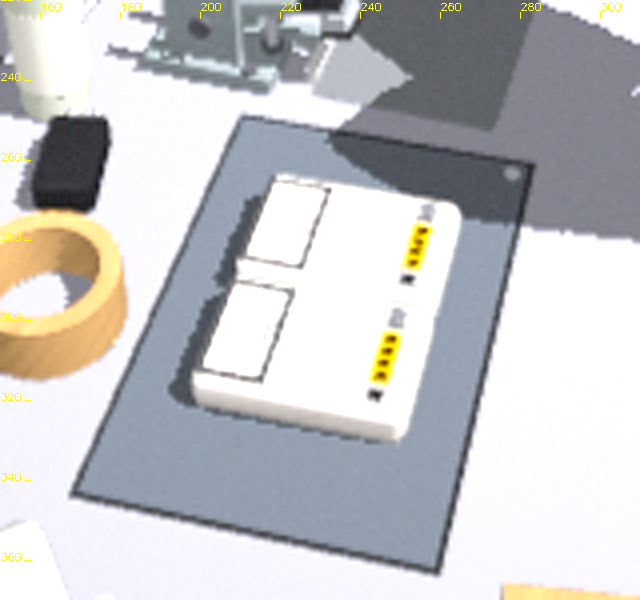

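The check is good: both routers are flush, square and wholly on the mat, about 2–3 mm apart, at (146,207) and (173,207) px. The bystanders have not moved, and the robot is clear.

```bash
python3 -c "
from plant import ticket
print(ticket.close_job())"
```

```text
the job is handed in; nothing more can be done
None
```

I took both white routers through the lever press and slid them onto the mat, then handed the job in at about 33 s. Only two routers were there at the start. I left the red and orange look-alikes alone.

- **Seating:** each router was squared against the press fence, where the push force rose to about 13 N. The second router seated at the same point as the first.
- **Pressing:** I pushed the palm plate down to its stop at about 71 mm, with 38 N vertical force on the first and 30 N on the second. These are above the 20 N the snap can take because I kept pushing until the plate stopped moving.
- **Last checks:** the side and top views show both hatches level with their cases. The routers lie wholly on the mat, side by side and square to it, with a gap of about 2–3 mm, and the other things look unmoved.
- **Disagreements:** the wrist camera gave the first router's angle as +0.007 rad against about -0.014 rad for the mat. That is roughly 1° and within how well I can measure. The fence stopped each router about 3 mm before my camera estimate, and I used the contact point. I never saw a router get knocked aside.

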